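# Set the hood controller's code switches under the spice shelf

## Task

The cooker hood has a new remote whose code is on, off, on, on, off: set the five small levers on the sloped controller at the foot of the pegboard to it, reading from the left as you face the panel, each tipped fully over (on is up the slope, towards the board). Use the point of the wood-handled pick from the tool block, slanting in under the spice shelf so that the hand itself touches neither controller nor shelf nor board. Then stand the pick back in its own well, fully home, and leave everything else where it is.

Things in the scene. Friction and masses are not known exactly. Their poses are not given: they have to be found in the camera images.
- pegboard: Fixed free-standing teak pegboard, 580 wide, 360 high, 22 thick; origin at the foot of its front face, mid-width; x points into the board, y to the left of one who faces it, z up. Measuring cup, strainer and small pan hang fixed at y = +35, +118 and +215, up to 65 out from the board. The controller case stands at its foot at y = -130, 100 out from the board.
- shelf_edge (a point): Middle of the lower front edge of the fixed teak spice shelf over the controller: 75 out from the board, 200 above the table; axes as the pegboard. The shelf is 230 wide and 15 thick, with jars to 280 above the table; its two pegs below reach down to 188 above the table and 60 out.
- panel: Sloped flat face of the grey controller, 122 up the slope by 160 wide. Origin at the middle switch, 50 out from the board, 53 above the table; z out of the face (35 deg from vertical, away from the board), x up the slope, y left. Five steel levers in a row along y at 14 pitch: 5 wide along y, 4 thick, ends 16 from the pivot; about 1 N at the end moves one. Round each pivot a nut 12 across, 4 high; nothing else within 15.
- switch1 (a point): Pivot of code switch 1 (first, left-most as one faces the panel), a point on the panel's face. Axes: z out of the face, x up the slope (the on side), y to the left along the row.
- switch5 (a point): Pivot of code switch 5 (fifth, right-most as one faces the panel), a point on the panel's face. Axes: z out of the face, x up the slope (the on side), y to the left along the row.
- code1 (a joint): Lever angle of code switch 1, rad: +0.4 fully on (leaning up the slope, towards the pegboard), -0.4 fully off (leaning down the slope), 0 square to the face. Stiff: it stays where it is left, so it must be pushed right over to its stop.
- code2 (a joint): Lever angle of code switch 2, rad: +0.4 fully on (leaning up the slope, towards the pegboard), -0.4 fully off (leaning down the slope), 0 square to the face. Stiff: it stays where it is left, so it must be pushed right over to its stop.
- code3 (a joint): Lever angle of code switch 3, rad: +0.4 fully on (leaning up the slope, towards the pegboard), -0.4 fully off (leaning down the slope), 0 square to the face. Stiff: it stays where it is left, so it must be pushed right over to its stop.
- code4 (a joint): Lever angle of code switch 4, rad: +0.4 fully on (leaning up the slope, towards the pegboard), -0.4 fully off (leaning down the slope), 0 square to the face. Stiff: it stays where it is left, so it must be pushed right over to its stop.
- code5 (a joint): Lever angle of code switch 5, rad: +0.4 fully on (leaning up the slope, towards the pegboard), -0.4 fully off (leaning down the slope), 0 square to the face. Stiff: it stays where it is left, so it must be pushed right over to its stop.
- pick_grip (a point): Grip point of the loose pick (60 g): square dark wooden handle 15 x 15, from 33 below to 41 above this point; z runs along the pick from point to handle end, x and y square to the flats. Steel collar 22 across from 40 to 33 below; below it a steel shaft 5 in diameter, 60 long, its blunt point 100 below this point.
- pick_tip (a point): The blunt point of the pick (5 diameter), 100 below pick_grip along the pick's axis. In the block it hangs 6 above the table.
- stand: Fixed teak tool block, 56 (x) by 116 (y) by 66 high, origin under its centre, z up. Two upright wells of 12 diameter with a small bevel go right through: the pick's at y = -30, the thermometer's at y = +30.
- stand_hole0 (a point): Mouth of the pick's well, at the centre of the hole on the block's top face (66 above the table). With the pick fully home its collar rests on this face and pick_grip is 40 above this point.
- thermometer: Bystander, loose: dial thermometer in the block's other well; flat round head 35 across, 12 high, on the block's top. Origin at its lower end.
- timer: Bystander: white plastic timer dial, 72 across, 43 high, origin under its centre.
- canister: Bystander: steel canister with a press-button lid, 94 across, 121 high, origin under its centre.
- jar: Bystander: white ceramic jar with wooden lid, 104 across, 138 high, origin under its centre.
- oil: Bystander: green glass oil bottle, 62 across, 190 high, origin under its centre.
- mill: Bystander: dark wooden pepper mill, 54 across, 156 high, origin under its centre.
- bowl: Bystander: small white bowl, 96 across, 42 high, origin under its centre.
- pick: The same pick as a whole; origin at its point, axes as pick_grip.
There are look-alikes about, which are no part of the job. Of the things that look like the pick, the smaller one is meant.

How it is judged:
On the way, in this order (a step that is already met when the one before it is completed fails the run):
1. the pick is drawn clear out of its well (z of pick_tip in the frame of stand_hole0 above 0.005 m), for 0.1 s.
2. the five levers stand on, off, on, on, off from the left (value of joint each of code1, code3, code4 above 0.3 rad and value of joint each of code2, code5 below -0.3 rad), for 0.2 s.
At the end, for the whole second after the job is handed in: Levers 1, 3 and 4 lean fully on (over +0.3 rad) and levers 2 and 5 fully off (under -0.3 rad); the pick is released and at rest, point down in its own well, upright within 7 degrees, its collar within 4 mm of the block's top (all of step 2 and horizontal distance between pick_grip and stand_hole0 below 0.012 m and angle between pick_grip's own z axis and vertical below 0.12 rad and z of pick_grip in the frame of stand_hole0 below 0.044 m and z of pick_tip in the frame of stand_hole0 below -0.05 m and linear speed of pick below 0.02 m/s); the robot touches nothing.
It fails at once if the hand or arm itself touches the controller or its levers (over 0.5 N) (contact force between any of the fingers, the arm and panel above 0.5 N).
It fails at once if the hand or arm bumps the pegboard or what it carries (over 3 N) (contact force between any of the fingers, the arm and pegboard above 3 N).
It fails at once if a bystander is shifted more than 25 mm (distance of any of thermometer, timer, canister, jar, oil, mill, bowl from where it was at the start of the episode above 0.025 m).
It also fails if it takes over 72 s, if anything falls off the work surface, if the arm or the gripper's body presses on something with over 40 N, if the wrist force passes 120 N, or if a joint passes its speed limit or range.

## Robot

A 7-joint arm with a two-finger parallel gripper is mounted at the origin on the work surface. World frame = base frame: x ahead of the robot, y to its left, z up, the work surface at z = 0. Lengths are in m, angles in rad, forces in N, time in s.
With the tool pointing down it reaches from about 0.425 to 0.925 m from the base axis. Payload 6.8 kg.
Tool frame: the origin (TCP) lies at the centre of the arm's flange, where the gripper is bolted on; the fingertips stand 173 mm ahead of it and the grasp point (between the pads) lies 155 mm ahead of it (finger_overhang is the distance from the TCP to the fingertips, in m); y points along the fingers, z is the direction in which the jaws open and shut, and the axes are right-handed (so a half turn about y gives the same grasp; the last joint's range is limited). The gripper opens to 85 mm and grips with 20 to 120 N. Pads are 22 mm wide; open, the fingers measure 114 mm over their backs; the gripper's body (76 mm by 85 mm) begins 54 mm behind the grasp point. The pads swing forward as they close: fully open they stand 13 mm farther back than shut.
Start: joints at [1.163, 0.477, 0.022, 1.555, -0.011, 1.109, -0.083], TCP at [0.199, -0.645, 0.405] pointing down, gripper open.
Joint ranges: [-2.96, 2.96], [-0.34, 2.1], [-1.41, 1.46], [0.24, 2.44], [-1.37, 4.51], [0.17, 1.92], [-2.96, 2.96]. Speed limits (rad/s): [2.39, 2.39, 3.14, 3.14, 3.14, 3.14, 3.14].

## Interface

Orientations are given as a rotation vector (axis times angle).
In Python, from bench import get_obs, grab_frame, hand_in, finger_overhang gives the robot as it stands. The module is installed in compiled form; this text tells all that it offers.
- The arm moves only by the shell command python3 -m jog 'ROWS' [FORCE]. ROWS is JSON, a list of rows, each a list of 3 entries, a list of its own where there are three numbers: the shift along the tool's x, y, z in cm, then the turn about the tool's y in rad, then the gripper command: -1 is fully open, 1 is shut, values between are in proportion. In form: [[[x, y, z], twist, gripper], ...]. A call has 1 to 10 rows; each row is the pose to reach, as a shift and turn from the pose commanded when the call began, along the tool's axes at that moment; what a row does not reach only later rows make up. A row lasts 1/8 s, in which the tool goes at most 62.5 mm and 10.7 degrees, less where a joint would pass 70% of its speed; a pose out of reach is approached as far as the arm can. A call with a gripper value outside its range is refused whole. The fingers move at their own pace and stop on an object; FORCE is the grip in N (left out, the last holds). Time passes only in rows, so rows that repeat a pose let the fingers close. It gives the time, the measured TCP pose, the force and the opening at its end, in the units of the state.
- get_obs(): the state, without advancing time (a new reading comes with each control period).
- grab_frame(name): name is "side" or "top" or "wrist"; returns a dict with "image" (384x512x3 uint8, blue, green, red), "fx", "fy", "cx", "cy" (pixels), "origin" and "rotation" of the camera in the world. Camera axes: x right, y up, looking along -z (the intrinsics and any distortion apply to the point x, -y, -z); pixel columns grow to the right and rows downward; lengths in m; the calibration is good to about 2 mm. A picture is of the moment at which its call begins. There is no depth.
- hand_in(): hands the job in, once; it reports no verdict.
The state is a dict: "clock": time; "joints": joint angles; "qvel": joint speeds; "tau": joint torques, N m; "tcp_pos": TCP position; "orientation": TCP orientation; "contact_force": force on the tool from outside, world axes, zero at the start; "moment": the same for the moment, N m; "grip_width": finger opening in m.
Only numpy, scipy, OpenCV 4.12 (cv2) and the standard library are available. Lean on these libraries where they do the work, as an engineer would, in place of code of your own. Each camera call takes 0.05 s, during which the arm holds its last target.

## Working session

There is one attempt and no reset: what is moved stays moved. The work goes in short steps, Python scripts to look and compute and a shell command to move; the robot and the scene stay as the last step left them, time stands still between calls to the robot, and variables do not carry over. Pictures are saved under pics/ and viewed, and the job is handed in when it is done.

```bash
mkdir -p pics; ls; python3 - <<'E'
from bench import *
import cv2,pickle
o=get_obs();print({k:(v if not hasattr(v,'round') else v) for k,v in o.items()});print(finger_overhang if not callable(finger_overhang) else finger_overhang())
fr={}
for n in("side","top","wrist"):
    f=grab_frame(n);fr[n]=f
    cv2.imwrite(f"pics/{n}0.png",f["image"])
    print(n,[f[k] for k in("fx","fy","cx","cy")],f["origin"],f["rotation"],[k for k in f])
pickle.dump(fr,open("fr0.pkl","wb"))
E
```

```text
pics
{'clock': 0.0, 'joints': array([ 1.16292207,  0.47779187,  0.02235688,  1.55646677, -0.01152387,
        1.10930619, -0.08311981]), 'qvel': array([ 0.00145046, -0.00053738, -0.00047504,  0.00017156,  0.00027356,
       -0.00028496, -0.00012478]), 'tau': array([ 3.27874077e-04, -5.96461093e+01,  1.60783030e+00, -2.81208730e+01,
        1.23737514e-02,  9.33316100e-03,  2.31214250e-05]), 'tcp_pos': array([ 0.19924852, -0.6446255 ,  0.40372481]), 'orientation': array([-0.31153478,  2.06217984, -2.05842779]), 'contact_force': array([0.13705899, 0.35420849, 0.55251337]), 'moment': array([-0.03748041,  0.06584784, -0.04178444]), 'grip_width': 0.08507887762971332}
0.1734
side [441.7102604917868, 441.7102604917868, 251.48389779993275, 187.42721005264346] [0.3375665  0.76680526 0.88436773] [ 0.1714689  -1.18363075 -2.67752502] ['image', 'fx', 'fy', 'cx', 'cy', 'origin', 'rotation']
top [416.38045206314405, 416.38045206314405, 256.23668852564725, 192.95980119469257] [ 0.40858443 -0.01451742  1.22004886] [ 0.09189572 -0.12275349 -1.56590593] ['image', 'fx', 'fy', 'cx', 'cy', 'origin', 'rotation']
wrist [324.96353378803946, 324.96353378803946, 253.78527770850496, 196.21463817935262] [ 0.26833174 -0.62297034  0.37369884] [-0.24754395  0.18517525 -1.26120037] ['image', 'fx', 'fy', 'cx', 'cy', 'origin', 'rotation']
```

View pics/side0.png

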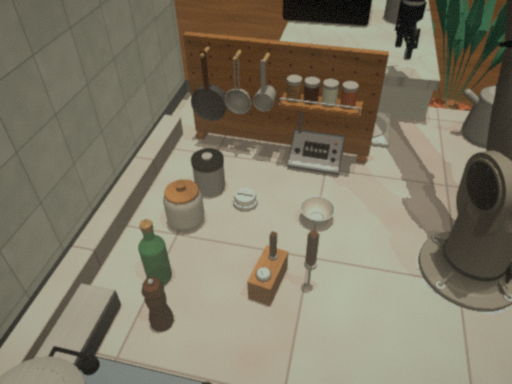

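View pics/top0.png

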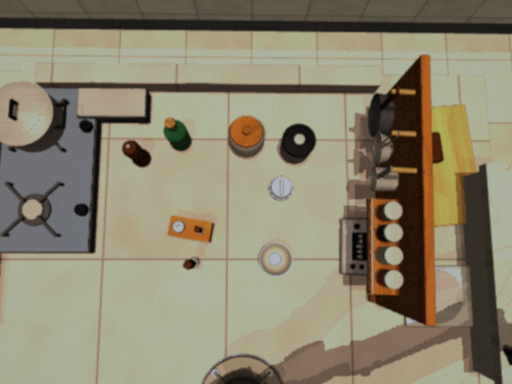

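View pics/wrist0.png

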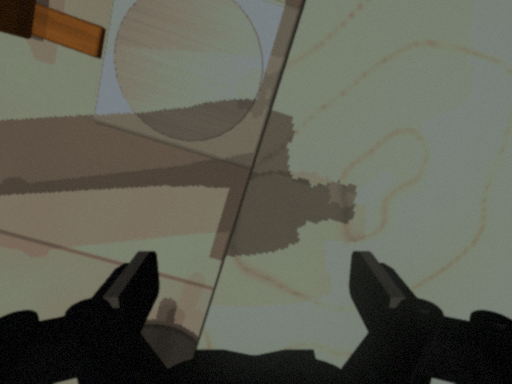

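```bash
cat > h.py <<'E'
import numpy as np,cv2,pickle
from scipy.spatial.transform import Rotation as R
from scipy.optimize import least_squares
def ray(f,u,v):
    d=np.array([(u-f["cx"])/f["fx"],-(v-f["cy"])/f["fy"],-1.]);d=R.from_rotvec(f["rotation"]).apply(d)
    return np.array(f["origin"]),d/np.linalg.norm(d)
def atz(f,u,v,z):
    o,d=ray(f,u,v);return o+d*(z-o[2])/d[2]
def proj(f,p):
    c=R.from_rotvec(f["rotation"]).inv().apply(np.atleast_2d(p)-f["origin"])
    return np.c_[f["cx"]+f["fx"]*c[:,0]/-c[:,2],f["cy"]-f["fy"]*c[:,1]/-c[:,2]]
def tri(l):
    A=np.zeros((3,3));b=np.zeros(3)
    for f,u,v in l:
        o,d=ray(f,u,v);M=np.eye(3)-np.outer(d,d);A+=M;b+=M@o
    p=np.linalg.solve(A,b);return p,[ (proj(f,p)[0]-[u,v]).round(1) for f,u,v in l]
def crop(f,x0,y0,w,h,s,name):
    im=f["image"][y0:y0+h,x0:x0+w];im=cv2.resize(im,None,fx=s,fy=s,interpolation=cv2.INTER_CUBIC)
    for x in range((x0+9)//10*10,x0+w,10):
        cv2.line(im,((x-x0)*s+s//2,0),((x-x0)*s+s//2,6 if x%50 else 14),(0,0,255),1)
        if x%20==0: cv2.putText(im,str(x),((x-x0)*s,24),0,.4,(0,0,255),1)
    for y in range((y0+9)//10*10,y0+h,10):
        cv2.line(im,(0,(y-y0)*s+s//2),(6,(y-y0)*s+s//2),(0,0,255),1)
        if y%20==0: cv2.putText(im,str(y),(8,(y-y0)*s+s//2+4),0,.4,(0,0,255),1)
    cv2.imwrite(name,im)
fr=pickle.load(open("fr0.pkl","rb"))
E
python3 - <<'E'
from h import *
crop(fr["side"],235,220,90,90,6,"pics/s_stand.png")
crop(fr["top"],155,205,70,75,8,"pics/t_stand.png")
crop(fr["side"],275,65,115,110,6,"pics/s_panel.png")
crop(fr["top"],325,190,120,100,6,"pics/t_panel.png")
E
```

```text
(no output)
```

View pics/s_stand.png

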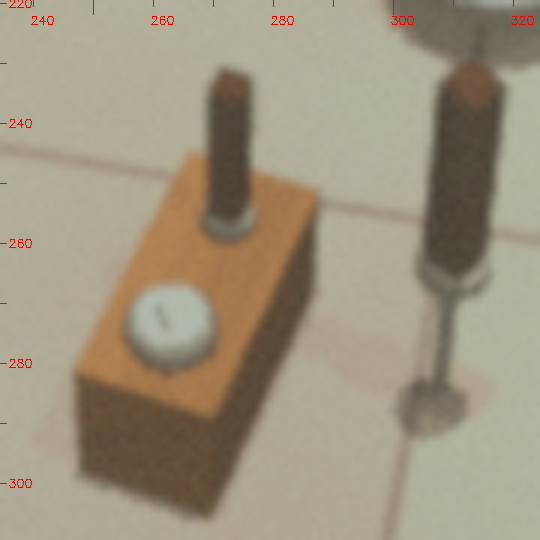

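View pics/t_stand.png

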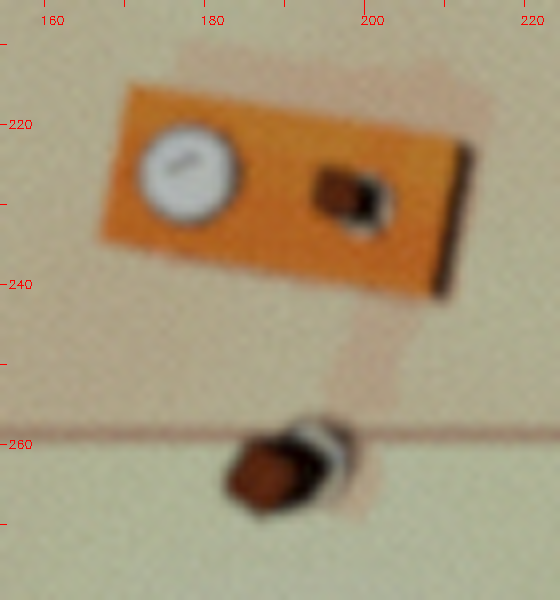

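View pics/s_panel.png

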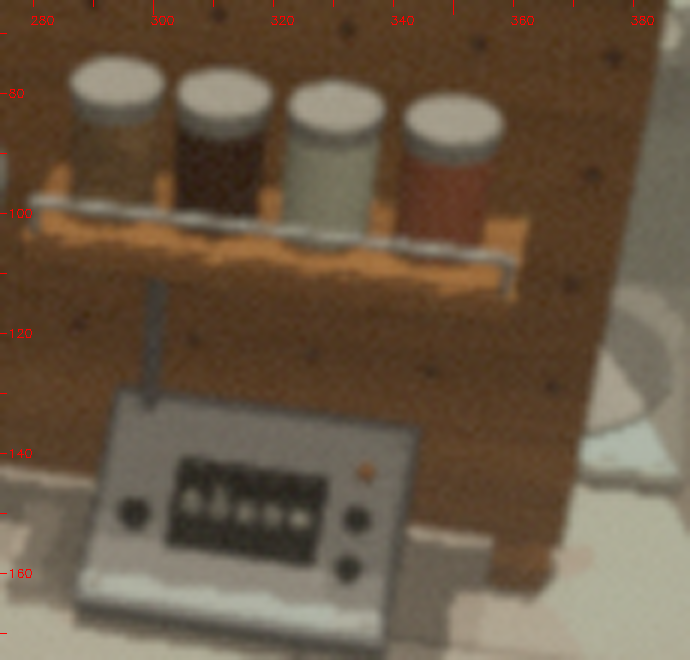

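View pics/t_panel.png

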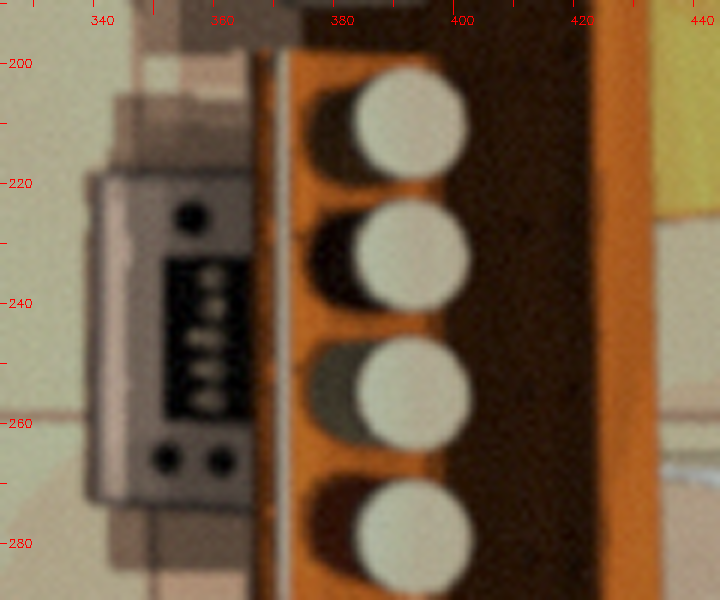

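```bash
python3 - <<'E'
from h import *
from bench import get_obs
np.set_printoptions(precision=4,suppress=True)
S,T=fr["side"],fr["top"]
# stand top corners: (name: side px, top px)
pts=dict(farR=((287.5,251.5),(212.5,222)),nearR=((269.5,289),(209.5,241)),nearL=((247,282),(166.7,234)),farL=((265.5,245.5),(170.5,215.5)))
for k,(s,t) in pts.items(): print(k,tri([(S,*s),(T,*t)]),atz(S,*s,.066),atz(T,*t,.066))
print("therm",atz(S,262,271,.078),atz(T,177,226,.078))
print("pick top",tri([(S,273,231.5),(T,195.5,228.5)]),atz(S,273,233,.147),atz(T,195.8,228.5,.147))
print("collar",atz(S,271,256,.073),atz(T,200.5,229.7,.073))
print("fake top",tri([(S,311,234),(T,187,264)]))
# board top corners front
print("boardtop",atz(S,387,50,.36),atz(T,424.5,322,.36), atz(S,185,36,.36),atz(T,421,63,.36))
o=get_obs();Rt=R.from_rotvec(o["orientation"]).as_matrix();print("tool axes cols",Rt)
print("cam in tool",Rt.T@(np.array(fr["wrist"]["origin"])-o["tcp_pos"]))
print("cam look in tool",Rt.T@(R.from_rotvec(fr["wrist"]["rotation"]).apply([0,0,-1])))
E
```

```text
farR (array([0.4599, 0.0833, 0.0526]), [array([-11. ,  -1.9]), array([0.4, 9.6])]) [0.4314 0.0945 0.066 ] [0.4859 0.0838 0.066 ]
nearR (array([ 0.4539,  0.107 , -0.0778]), [array([6.7, 0.6]), array([-0.8, -5.6])]) [0.4512 0.2075 0.066 ] [0.4337 0.0912 0.066 ]
nearL (array([0.4759, 0.2101, 0.0847]), [array([11.2,  0.8]), array([-1.5, -8.9])]) [0.504  0.2004 0.066 ] [0.4526 0.2089 0.066 ]
farL (array([0.4807, 0.1782, 0.1747]), [array([-6.6, -1.1]), array([0.5, 5.6])]) [0.4863 0.0878 0.066 ] [0.5036 0.2    0.066 ]
therm [0.4759 0.1723 0.078 ] [0.474  0.1793 0.078 ]
pick top (array([0.4629, 0.119 , 0.1554]), [array([-0.2, -0. ]), array([0. , 0.2])]) [0.463  0.1159 0.147 ] [0.4637 0.1194 0.147 ]
collar [0.4657 0.1219 0.073 ] [0.4642 0.1157 0.073 ]
fake top (array([0.3766, 0.1344, 0.1847]), [array([0.7, 0.1]), array([-0. , -0.6])])
boardtop [ 0.2623 -0.3984  0.36  ] [ 0.2656 -0.3708  0.36  ] [ 0.8252 -0.3822  0.36  ] [ 0.8164 -0.3932  0.36  ]
tool axes cols [[-0.9554 -0.0005  0.2954]
 [-0.2954  0.0013 -0.9554]
 [ 0.0001 -1.     -0.0014]]
cam in tool [-0.0724  0.0303 -0.0003]
cam look in tool [ 0.2848  0.9586 -0.0005]
```

```bash
python3 -m jog '[[[0,-5,0],0,-1],[[0,-10,0],0,-1],[[0,-15,0],-0.1,-1],[[0,-20,0],-0.2,-1],[[-2,-20,-2],-0.3,-1],[[-5,-20,-5],-0.45,-1],[[-9,-20,-9],-0.6,-1],[[-13,-20,-13],-0.75,-1],[[-17,-20,-17],-0.9,-1],[[-20,-20,-20],-1.05,-1]]'
```

```text
clock: 1.4
tcp_pos: [0.3324, -0.3922, 0.6047]
orientation: [-1.1, 1.365, -1.365]
contact_force: [0.6, -1.0, -0.6]
grip_width: 0.0856
```

```bash
cat >> h.py <<'E'
def go(p,ang=None):
    """shift (cm, tool axes) & twist to reach TCP p with tool x at world angle ang (deg)"""
    from bench import get_obs
    o=get_obs();M=R.from_rotvec(o["orientation"]).as_matrix()
    a=np.degrees(np.arctan2(M[1,0],M[0,0]))
    print("t",round(float(o["clock"]),2),"tcp",o["tcp_pos"].round(4),"xang",a.round(2),"ydn",M[:,1].round(3),"grip",round(float(o["grip_width"]),4),"F",np.round(o["contact_force"],1))
    print("shift cm",(100*M.T@(np.array(p)-o["tcp_pos"])).round(2),"twist",None if ang is None else np.radians(-(((ang-a)+180)%360-180)).round(3))
E
python3 - <<'E'
from h import *
go([.413,-.235,.36],-90)
E
```

```text
t 1.4 tcp [ 0.3324 -0.3922  0.6047] xang -102.27 ydn [ 0.  0. -1.] grip 0.0856 F [ 0.6 -1.  -0.6]
shift cm [-17.08  24.47   4.53] twist -0.214
```

```bash
python3 -m jog '[[[-5,0,1],-0.1,-1],[[-10,0,3],-0.2,-1],[[-15,0,4.5],-0.21,-1],[[-17,5,4.5],-0.21,-1],[[-17,10,4.5],-0.21,-1],[[-17,15,4.5],-0.21,-1],[[-17,20,4.5],-0.21,-1],[[-17,24.5,4.5],-0.21,-1],[[-17,24.5,4.5],-0.21,-1]]'; cat > snap.py <<'E'
import sys,pickle,cv2
from bench import *
n,tag=sys.argv[1:3]
f=grab_frame(n);pickle.dump(f,open(f"{tag}.pkl","wb"));cv2.imwrite(f"pics/{tag}.png",f["image"])
E
python3 snap.py wrist w1
```

```text
clock: 2.52
tcp_pos: [0.4112, -0.2383, 0.357]
orientation: [-1.206, 1.223, -1.211]
contact_force: [0.0, -0.3, 0.7]
grip_width: 0.0855
```

View pics/w1.png

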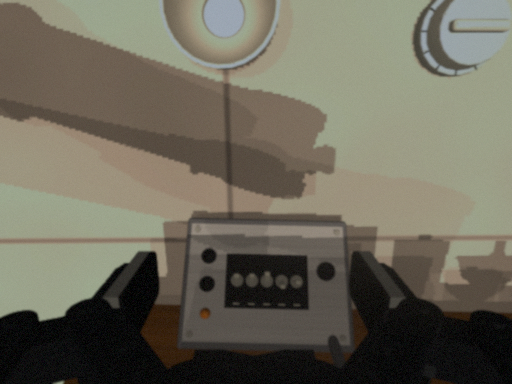

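```bash
python3 - <<'E'
from h import *
f=pickle.load(open("w1.pkl","rb"))
crop(f,175,210,185,145,4,"pics/w1c.png")
crop(f,222,250,90,62,8,"pics/w1d.png")
E
```

```text
(no output)
```

View pics/w1c.png

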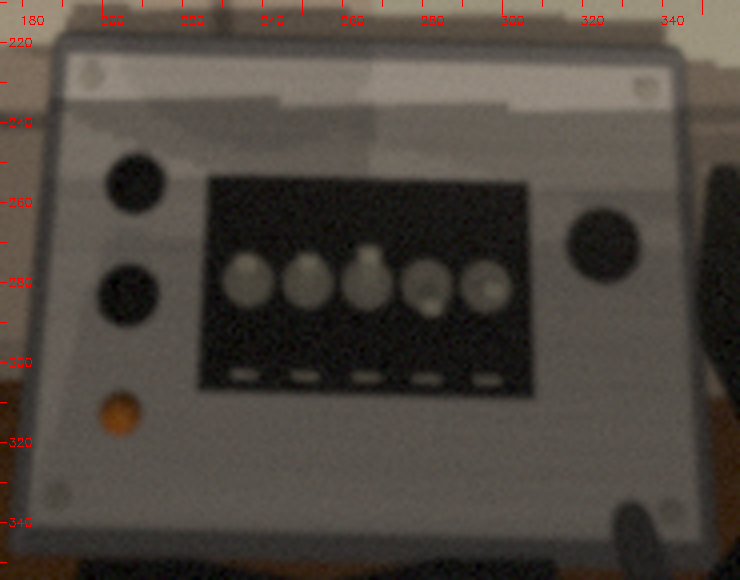

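View pics/w1d.png

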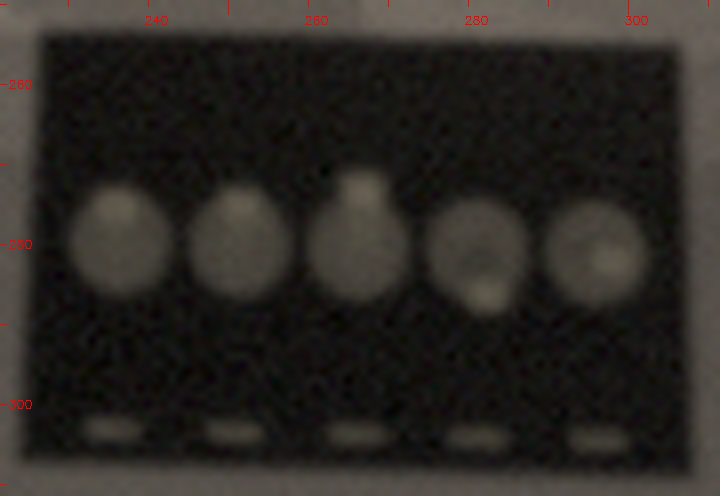

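```bash
cat >> h.py <<'E'
def board(x,y,yaw):
    # yaw: rotation such that board x (into) = R(yaw)*(0,-1), y(left)=R(yaw)*(1,0)
    c,s=np.cos(yaw),np.sin(yaw)
    M=np.array([[s,c,0],[-c,s,0],[0,0,1.]]) # cols: into, left, up
    return np.array([x,y,0.]),M
t35=np.radians(35)
def panel2board(p):
    p=np.atleast_2d(p);ux=np.array([np.cos(t35),0,np.sin(t35)]);uz=np.array([-np.sin(t35),0,np.cos(t35)])
    return np.array([-.05,-.13,.053])+p[:,:1]*ux+p[:,1:2]*np.array([0,1,0])+p[:,2:]*uz
E
python3 - <<'E'
from h import *
np.set_printoptions(precision=4,suppress=True)
f=pickle.load(open("w1.pkl","rb"));S,T=fr["side"],fr["top"]
nut=[[0,.014*(2-i),.004] for i in range(5)]
cor=[[-.061,.08,0],[-.061,-.08,0],[.061,-.08,0],[.061,.08,0]]
bt=[[0,.29,.36],[0,-.29,.36]]
obs=[(f,panel2board(nut),[(295.5,281),(280,280.5),(265.5,280.5),(250.5,280),(235.5,280)],2),
(f,panel2board(cor),[(343,222),(188,218.5),(175,345),(351,346)],1),
(S,panel2board(cor),[(288,160),(340,167),(343,136),(293.5,129)],.5),
(S,np.array(bt),[(182.5,36),(386,50.5)],.5),
(T,np.array(bt),[(422,63),(425,322)],.5)]
def res(q,sel=None):
    o,M=board(*q);r=[]
    for i,(c,P,uv,w) in enumerate(obs):
        if sel is None or i in sel: r.append(w*(proj(c,o+P@M.T)-np.array(uv)).ravel())
    return np.concatenate(r)
for sel in ([0],[0,1],[2,3],[4],None):
    s=least_squares(res,[.54,-.385,0],args=(sel,),loss="soft_l1");o,M=board(*s.x)
    print(sel,s.x,"sw3",o+panel2board([[0,0,0]])[0]@M.T,"\n",s.fun.reshape(-1,2).round(1).tolist())
E
```

```text
[0] [ 0.5477 -0.3829 -0.0254] sw3 [ 0.419  -0.3296  0.053 ] 
 [[-0.6, -0.2], [0.6, 0.3], [-0.2, -0.2], [0.0, 0.3], [0.2, -0.2]]
[0, 1] [ 0.5472 -0.3838 -0.033 ] sw3 [ 0.4189 -0.3296  0.053 ] 
 [[-0.7, 0.2], [0.5, 0.5], [-0.3, -0.2], [-0.1, 0.1], [0.1, -0.6], [1.9, -1.6], [-1.2, -1.8], [-0.3, 4.1], [3.2, 7.3]]
[2, 3] [ 0.5512 -0.3926  0.0149] sw3 [ 0.4205 -0.3446  0.053 ] 
 [[-0.3, 1.4], [-0.2, 1.1], [0.8, -2.2], [-0.1, -1.5], [-1.0, -0.7], [0.7, -0.1]]
[4] [ 0.5498 -0.3842 -0.044 ] sw3 [ 0.4221 -0.3285  0.053 ] 
 [[0.1, -4.9], [-0.0, 1.4]]
None [ 0.5471 -0.384  -0.0346] sw3 [ 0.419  -0.3296  0.053 ] 
 [[-0.7, 0.3], [0.5, 0.5], [-0.3, -0.2], [-0.1, 0.1], [0.2, -0.7], [2.0, -1.5], [-1.2, -1.9], [-0.4, 4.0], [3.1, 7.4], [-0.7, 2.5], [-0.7, 3.1], [1.2, -0.4], [0.3, -0.4], [0.0, -1.0], [1.4, 1.9], [-0.6, -4.4], [0.6, 2.1]]
```

```bash
python3 - <<'E'
from h import *
np.set_printoptions(precision=4,suppress=True)
S,T=fr["side"],fr["top"]
nut=[[0,.014*(2-i),.004] for i in range(5)]
scr=[[-.03,.04,0],[-.03,-.04,0]]
for q in ([.5475,-.3835,-.028],[.55,-.392,0]):
    o,M=board(*q)
    print(q,proj(S,o+panel2board(nut)@M.T)[[0,2,4]].round(1).tolist(),proj(T,o+panel2board(nut)@M.T)[[0,2,4]].round(1).tolist())
    P=np.array([[0,.29,.36],[0,-.29,.36],[0,-.29,0],[-.075,-.015,.2],[-.075,-.245,.2],[-.1,-.05,.018],[-.1,-.21,.018]])
    print(proj(S,o+P@M.T).round(0).tolist());print(proj(T,o+P@M.T).round(0).tolist())
crop(T,330,225,50,45,14,"pics/t_sw.png");crop(S,290,130,60,45,12,"pics/s_sw.png")
E
```

```text
[0.5475, -0.3835, -0.028] [[306.8, 148.4], [315.8, 149.7], [324.9, 151.0]] [[360.3, 236.5], [360.3, 246.6], [360.4, 256.7]]
[[182.0, 34.0], [389.0, 54.0], [367.0, 161.0], [278.0, 109.0], [360.0, 119.0], [287.0, 165.0], [339.0, 173.0]]
[[420.0, 54.0], [427.0, 326.0], [374.0, 303.0], [366.0, 199.0], [367.0, 294.0], [340.0, 218.0], [340.0, 274.0]]
[0.55, -0.392, 0] [[307.0, 146.2], [316.0, 147.3], [325.1, 148.5]] [[364.3, 236.1], [364.6, 246.2], [365.0, 256.4]]
[[181.0, 34.0], [388.0, 51.0], [367.0, 158.0], [279.0, 107.0], [360.0, 116.0], [287.0, 163.0], [339.0, 170.0]]
[[420.0, 53.0], [435.0, 325.0], [379.0, 303.0], [370.0, 199.0], [373.0, 294.0], [344.0, 219.0], [345.0, 275.0]]
```

View pics/t_sw.png

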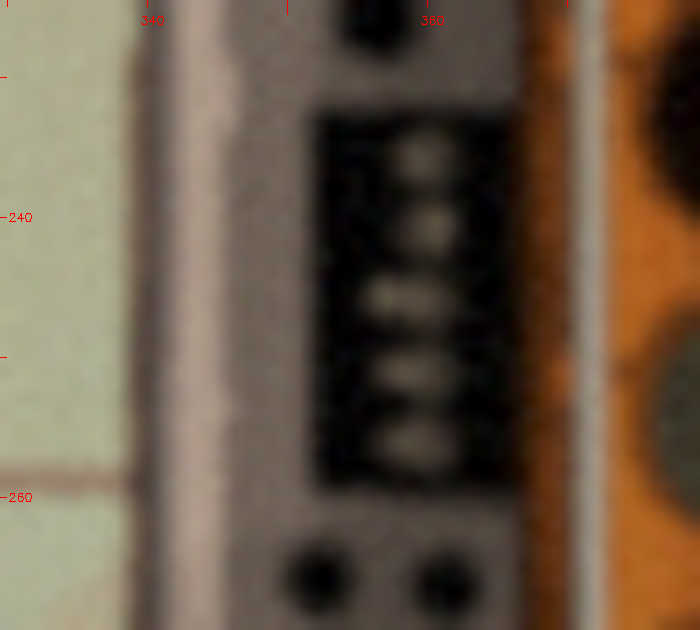

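View pics/s_sw.png

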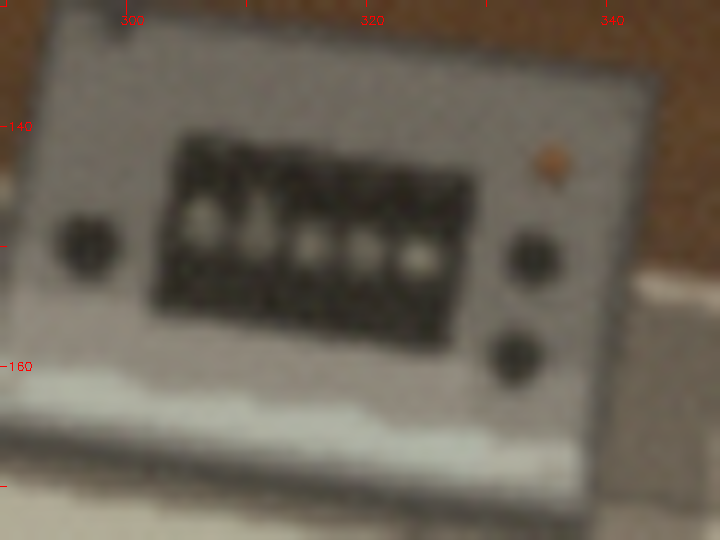

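```bash
python3 - <<'E'
from h import *
go([.4638,.1172,.37],-99.3)
E
```

```text
t 2.58 tcp [ 0.4123 -0.2386  0.3593] xang -90.62 ydn [-0.002  0.002 -1.   ] grip 0.085 F [0.2 0.8 0.9]
shift cm [-35.64  -1.03   4.77] twist 0.152
```

```bash
python3 -m jog '[[[-6,-1,1],0,-1],[[-12,-1,2],0.05,-0.5],[[-18,-1,3],0.1,0],[[-24,-1,4],0.15,0],[[-30,-1,4.8],0.15,0],[[-35.6,-1,4.8],0.15,0],[[-35.6,-1,4.8],0.15,0],[[-35.6,-1,4.8],0.15,0]]'; python3 snap.py wrist w2; python3 - <<'E'
from h import *
for i in range(3): go([.4638,.1172,.282],-99.3)
E
```

```text
clock: 3.58
tcp_pos: [0.465, 0.1166, 0.3714]
orientation: [-1.127, 1.325, -1.328]
contact_force: [0.1, -0.7, 0.2]
grip_width: 0.0427
t 3.62 tcp [0.465  0.1158 0.371 ] xang -99.32 ydn [ 0.002 -0.001 -1.   ] grip 0.0427 F [-0.1 -0.3 -0.6]
shift cm [-0.13  8.9  -0.16] twist -0.0
t 3.62 tcp [0.465  0.1158 0.371 ] xang -99.32 ydn [ 0.002 -0.001 -1.   ] grip 0.0427 F [-0.1 -0.3 -0.6]
shift cm [-0.13  8.9  -0.16] twist -0.0
t 3.62 tcp [0.465  0.1158 0.371 ] xang -99.32 ydn [ 0.002 -0.001 -1.   ] grip 0.0427 F [-0.1 -0.3 -0.6]
shift cm [-0.13  8.9  -0.16] twist -0.0
```

View pics/w2.png

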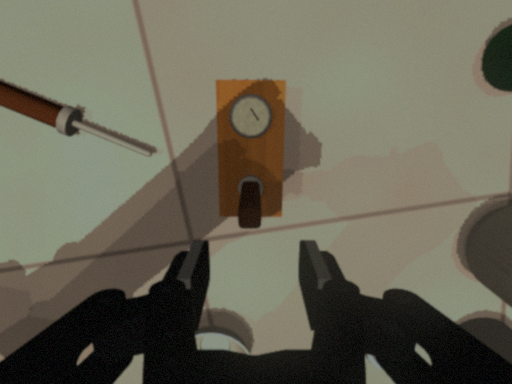

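```bash
python3 - <<'E'
from h import *
np.set_printoptions(precision=4,suppress=True)
f=pickle.load(open("w2.pkl","rb"));S,T=fr["side"],fr["top"]
print(proj(f,[[.3766,.1344,.185],[.4638,.1172,.147],[.4638,.1172,.073]]))
print("tip",tri([(f,155,152),(S,306,287)]),"collar",tri([(f,70,120),(S,309,266),(T,194.5,262)]))
print(atz(f,155,152,0),atz(f,155,152,.05))
print("pick top (w)",atz(f,250,222,.147),"collar",atz(f,250.5,187,.073))
print("stand",[atz(f,*p,.066) for p in((217,80),(285,80),(283,216),(218,216))],"therm",atz(f,250,116,.078))
crop(f,200,70,100,165,4,"pics/w2c.png")
E
```

```text
[[ 80.19   238.4912]
 [251.0946 218.2843]
 [251.5633 188.0316]]
tip (array([0.3753, 0.1559, 0.0262]), [array([ 0.4, -0.3]), array([ 0.2, -0.1])]) collar (array([0.3698, 0.1617, 0.1188]), [array([37.2, 45. ]), array([ 1.9, -1.7]), array([-14.5,   3.2])])
[0.3664 0.1529 0.    ] [0.3825 0.1581 0.05  ]
pick top (w) [0.4627 0.1148 0.147 ] collar [0.4631 0.1182 0.073 ]
stand [array([0.4507, 0.2079, 0.066 ]), array([0.5043, 0.1992, 0.066 ]), array([0.4872, 0.0851, 0.066 ]), array([0.4294, 0.0945, 0.066 ])] therm [0.4723 0.1767 0.078 ]
```

View pics/w2c.png

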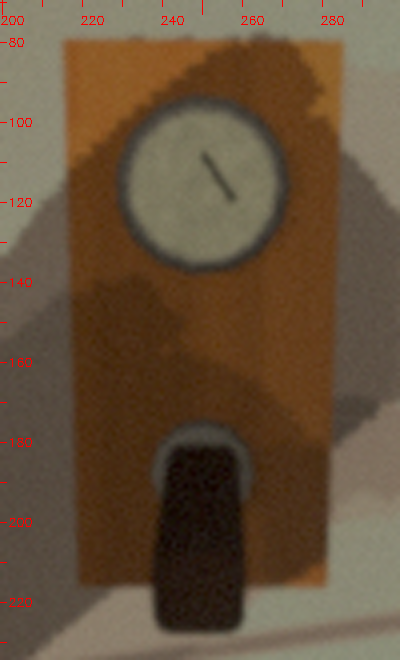

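```bash
python3 snap.py side s3; python3 -c "
from h import *
f=pickle.load(open('s3.pkl','rb'));crop(f,225,180,130,130,5,'pics/s3c.png')"
```

View pics/s3c.png

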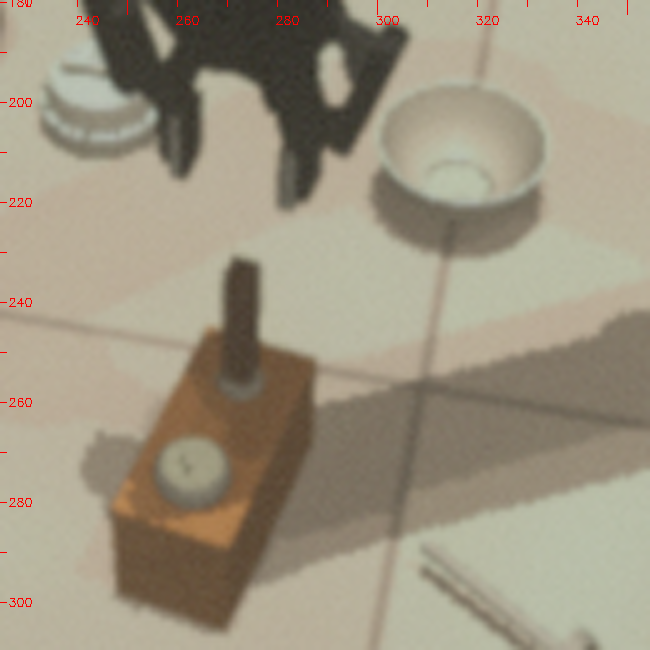

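```bash
python3 -m jog '[[[0,4,-0.1],0,0],[[-0.1,7,-0.1],0,0],[[-0.1,8.9,-0.1],0,0],[[-0.1,8.9,-0.1],0,0.3],[[-0.1,8.9,-0.1],0,1],[[-0.1,8.9,-0.1],0,1],[[-0.1,8.9,-0.1],0,1],[[-0.1,8.9,-0.1],0,1]]' 30; python3 snap.py side s4;python3 -c "
from h import *
f=pickle.load(open('s4.pkl','rb'));crop(f,235,170,90,130,5,'pics/s4c.png')"
```

```text
clock: 4.68
tcp_pos: [0.4638, 0.1179, 0.2812]
orientation: [-1.128, 1.326, -1.327]
contact_force: [0.1, -1.7, 3.3]
grip_width: 0.0146
```

View pics/s4c.png

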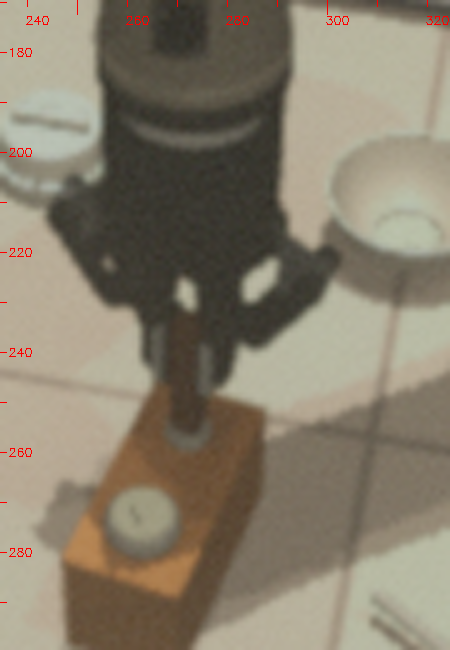

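```bash
python3 -m jog '[[[0,-2,0],0,1],[[0,-4,0],0,1],[[0,-5.35,0],0,1],[[-0.8,-5.33,0],0,1],[[-1.3,-5.3,0],0,1],[[-2.3,-5.18,0],0,1],[[-3.3,-4.97,0],0,1],[[-4.2,-4.66,0],0,1],[[-4.2,-4.66,0],0,1]]' 30; python3 snap.py side s5;python3 -c "
from h import *
f=pickle.load(open('s5.pkl','rb'));crop(f,215,170,110,120,5,'pics/s5c.png')"
```

```text
clock: 5.85
tcp_pos: [0.4703, 0.1605, 0.3269]
orientation: [-1.129, 1.326, -1.324]
contact_force: [-0.6, -0.9, -0.0]
grip_width: 0.0143
```

View pics/s5c.png

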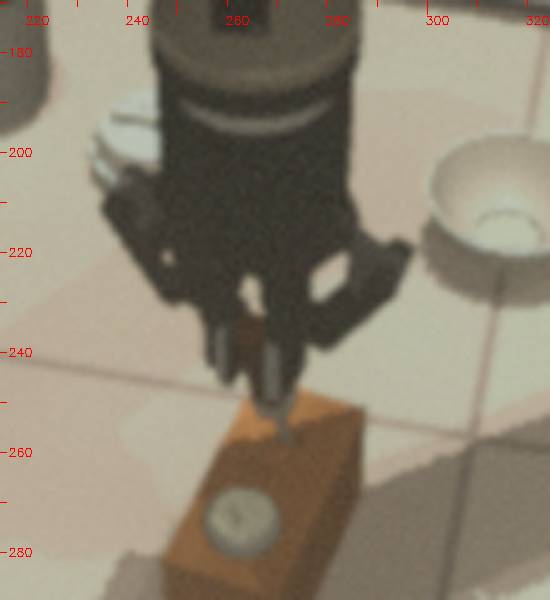

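```bash
python3 -m jog '[[[-0.92,0.38,0],0,1],[[-1.8,0.84,0],0,1],[[-2.64,1.37,0],0,1],[[-3.43,1.98,0],0,1],[[-4.16,2.65,0],0,1],[[-4.83,3.38,0],0,1],[[-5.08,3.69,0],0,1],[[-5.08,3.69,0],0,1]]' 30; python3 snap.py side s6;python3 -c "
from h import *
f=pickle.load(open('s6.pkl','rb'));crop(f,205,190,110,110,5,'pics/s6c.png')"
```

```text
clock: 6.9
tcp_pos: [0.4784, 0.2097, 0.2901]
orientation: [-1.129, 1.327, -1.326]
contact_force: [-0.4, -0.4, 2.2]
grip_width: 0.0142
```

View pics/s6c.png

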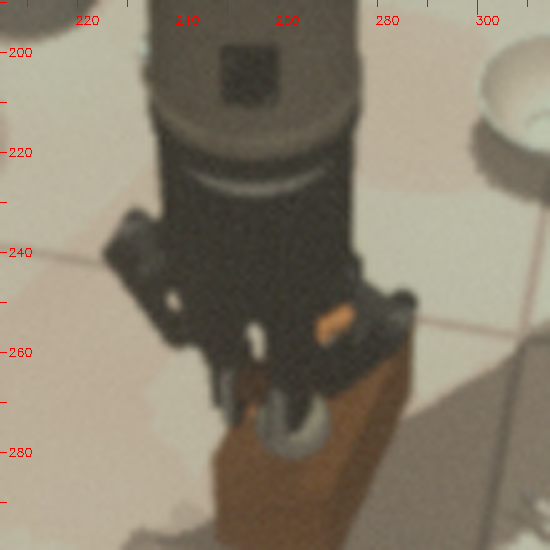

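```bash
python3 -m jog '[[[0.5,-1,0],0,1],[[2,-4,0],0,1],[[4,-7,0],0,1],[[8,-10,0],0,1],[[12,-10,0],0,1],[[16,-10,0],0,1],[[16,-10,0],0,1],[[16,-10,0],0,1]]' 40; for n in side top wrist; do python3 snap.py $n ${n}7;done;python3 -c "
from h import *
go([.4,0,.3])
f=pickle.load(open('wrist7.pkl','rb'));crop(f,150,180,210,204,3,'pics/w7c.png')
f=pickle.load(open('side7.pkl','rb'));crop(f,200,150,130,130,5,'pics/s7c.png')
f=pickle.load(open('top7.pkl','rb'));crop(f,180,180,110,100,5,'pics/t7c.png')"
```

```text
clock: 7.95
tcp_pos: [0.4528, 0.0517, 0.3909]
orientation: [-1.127, 1.327, -1.327]
contact_force: [-0.5, -0.2, -0.6]
grip_width: 0.0146
t 8.1 tcp [0.4529 0.0526 0.3906] xang -99.12 ydn [ 0.     0.001 -1.   ] grip 0.0145 F [-0.   0.2 -1. ]
shift cm [ 6.04  9.06 -4.4 ] twist None
```

View pics/w7c.png

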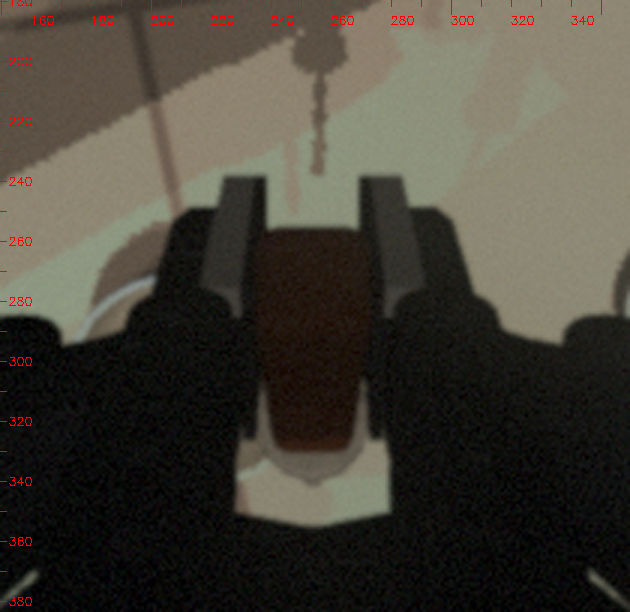

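View pics/s7c.png

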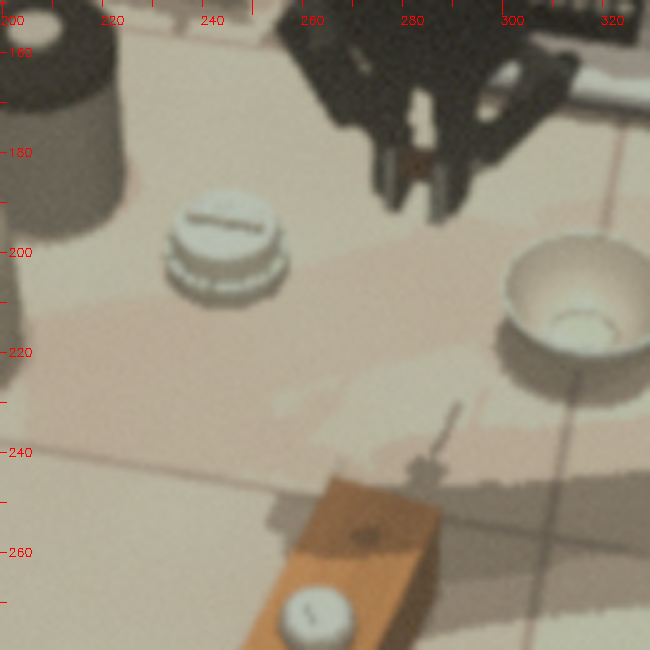

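View pics/t7c.png

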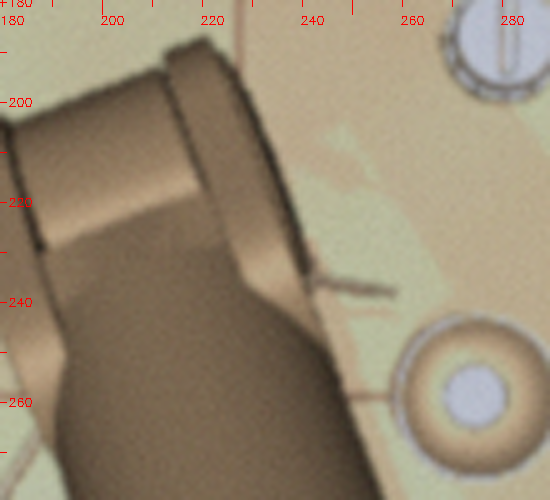

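```bash
cat >> h.py <<'E'
def pickpts(tcp,M,th,g,gp=.155,dz=0):
    """points of the pick in world; th tilt, g=grasp height above pick_grip on pick axis"""
    G=np.array(tcp)+M@np.array([0,gp,0])
    ax=M@np.array([-np.sin(th),-np.cos(th),0]) # point->handle end
    nx=M@np.array([np.cos(th),-np.sin(th),0]);ny=M[:,2]
    base=G-ax*g
    return base,ax,nx,ny
E
python3 - <<'E'
from h import *
np.set_printoptions(precision=4,suppress=True)
T=pickle.load(open("top7.pkl","rb"));W=pickle.load(open("wrist7.pkl","rb"));S=pickle.load(open("side7.pkl","rb"))
a=np.radians(-99.2);M=np.array([[np.cos(a),0,-np.sin(a)],[np.sin(a),0,np.cos(a)],[0,-1,0]]);print(np.linalg.det(M))
tcp=np.array([.4529,.0522,.3906])
for th in (45,48,50,52,54,56):
    b,ax,nx,ny=pickpts(tcp,M,np.radians(th),.0195)
    tip=b-ax*.1
    E=[b+ax*.041+s*nx*.0075+t*ny*.0075 for s in(-1,1) for t in(-1,1)]
    C=[b-ax*.033+nx*.011, b-ax*.033-nx*.011]
    print(th,"tip",tip,"top px",proj(T,tip)[0].round(1),"wrist end",proj(W,E).round(1).tolist(),"collar",proj(W,C).round(1).tolist(),"wtip",proj(W,tip).round(1).tolist(),"side",proj(S,E).mean(0).round(1))
print(atz(T,258,238,.162),atz(T,258,238,.15))
E
```

```text
1.0
45 tip [ 0.4394 -0.0312  0.1511] top px [254.5 238.1] wrist end [[234.8, 242.0], [273.7, 242.0], [233.6, 281.0], [274.9, 281.0]] collar [[253.9, 320.2], [253.9, 280.7]] wtip [[253.8, 317.3]] side [281.6 184.6]
48 tip [ 0.4387 -0.0355  0.1556] top px [256.2 238.3] wrist end [[234.9, 239.7], [273.6, 239.7], [233.7, 277.6], [274.8, 277.7]] collar [[253.9, 325.3], [253.9, 285.6]] wtip [[253.8, 326.2]] side [281.5 185.1]
50 tip [ 0.4383 -0.0382  0.1588] top px [257.3 238.4] wrist end [[235.0, 238.2], [273.5, 238.2], [233.7, 275.4], [274.8, 275.4]] collar [[253.9, 328.6], [253.9, 288.9]] wtip [[253.8, 332.1]] side [281.4 185.4]
52 tip [ 0.4378 -0.0408  0.162 ] top px [258.4 238.6] wrist end [[235.1, 236.8], [273.4, 236.8], [233.7, 273.2], [274.8, 273.2]] collar [[253.9, 332.0], [253.9, 292.2]] wtip [[253.8, 338.2]] side [281.3 185.8]
54 tip [ 0.4374 -0.0432  0.1654] top px [259.4 238.7] wrist end [[235.2, 235.4], [273.3, 235.5], [233.8, 270.9], [274.7, 271.0]] collar [[253.9, 335.4], [253.9, 295.5]] wtip [[253.8, 344.3]] side [281.2 186.1]
56 tip [ 0.4371 -0.0456  0.1688] top px [260.4 238.8] wrist end [[235.3, 234.2], [273.2, 234.2], [233.8, 268.7], [274.7, 268.8]] collar [[253.9, 338.8], [253.9, 298.9]] wtip [[253.8, 350.5]] side [281.1 186.4]
[ 0.4393 -0.0398  0.162 ] [ 0.4396 -0.0401  0.15  ]
```

```bash
python3 - <<'E'
from h import *
np.set_printoptions(precision=4,suppress=True)
T=pickle.load(open("top7.pkl","rb"));W=pickle.load(open("wrist7.pkl","rb"));S=pickle.load(open("side7.pkl","rb"))
a=np.radians(-99.2);M=np.array([[np.cos(a),0,-np.sin(a)],[np.sin(a),0,np.cos(a)],[0,-1,0]])
tcp=np.array([.4529,.0522,.3906])
def f(q,full=False):
    th,g,gp=q
    b,ax,nx,ny=pickpts(tcp,M,th,g,gp)
    e=proj(W,[b+ax*.041-nx*.0075,b-ax*.033+nx*.0075,b-ax*.04+nx*.011,b-ax*.033+nx*.011])[:,1]
    w=proj(W,[b+ax*.041-nx*.0075-ny*.0075,b+ax*.041-nx*.0075+ny*.0075])
    t=proj(T,b-ax*.1)[0]
    if full: print("rows",e,"width",w[1,0]-w[0,0],"top tip",t,"tip",b-ax*.1, "side end",proj(S,b+ax*.041)[0])
    return np.array([e[0]-256.5,e[1]-330,e[3]-341,t[0]-258,(gp-.155)*1000/3])
for x0 in ([.9,.02,.155],[.6,.03,.155]):
    s=least_squares(f,x0);print(np.degrees(s.x[0]),s.x[1:],s.fun);f(s.x,True)
E
```

```text
48.74631789200076 [0.0278 0.1474] [-0.2702  1.9297 -2.2761  1.0842 -2.543 ]
rows [256.2298 331.9297 340.7293 338.7239] width 38.63253753343852 top tip [259.0842 238.7197] tip [ 0.4375 -0.0427  0.1589] side end [282.4474 182.6619]
48.74630234767675 [0.0278 0.1474] [-0.2702  1.9297 -2.2761  1.0842 -2.543 ]
rows [256.2298 331.9297 340.7293 338.7239] width 38.632562116662285 top tip [259.0842 238.7197] tip [ 0.4375 -0.0427  0.1589] side end [282.4473 182.6619]
```

```bash
cat >> h.py <<'E'
TX,TY=.0945,.2315
A0=-91.6
def tipgo(p,ang=A0):
    a=np.radians(ang);p=np.array(p,float)
    go(p-TX*np.array([np.cos(a),np.sin(a),0])+[0,0,TY],ang)
def swgo(i,x,z,dy=0,ang=A0,q=(.5478,-.3835,-.028)):
    o,M=board(*q);p=o+panel2board([[x/1000,.014*(3-i)+dy/1000,z/1000]])[0]@M.T
    print("tip target",p.round(4));tipgo(p,ang)
E
python3 - <<'E'
from h import *
tipgo([.43,-.245,.06])
E
```

```text
t 8.1 tcp [0.4529 0.0526 0.3906] xang -99.12 ydn [ 0.     0.001 -1.   ] grip 0.0145 F [-0.   0.2 -1. ]
shift cm [20.38  9.9   1.21] twist -0.131
```

```bash
python3 -m jog '[[[5,0,0.3],0,1],[[10,0,0.6],-0.06,1],[[15,0,1],-0.13,1],[[19,0,1.2],-0.13,1],[[20.4,2,1.2],-0.13,1],[[20.4,5,1.2],-0.13,1],[[20.4,8,1.2],-0.13,1],[[20.4,9.9,1.2],-0.13,1],[[20.4,9.9,1.2],-0.13,1]]' 100; for n in side top; do python3 snap.py $n ${n}8;done;python3 -c "
from h import *
tipgo([.43,-.245,.01])
f=pickle.load(open('side8.pkl','rb'));crop(f,240,110,110,100,6,'pics/s8c.png')
f=pickle.load(open('top8.pkl','rb'));crop(f,260,190,110,100,5,'pics/t8c.png')"
```

```text
clock: 9.22
tcp_pos: [0.4319, -0.1509, 0.2902]
orientation: [-1.196, 1.234, -1.228]
contact_force: [-0.4, 0.3, -1.1]
grip_width: 0.0137
t 9.32 tcp [ 0.4326 -0.1513  0.2919] xang -91.71 ydn [ 0.001  0.    -1.   ] grip 0.0141 F [-0.6  0.   0.1]
shift cm [-0.08  5.04 -0.  ] twist -0.002
```

View pics/s8c.png

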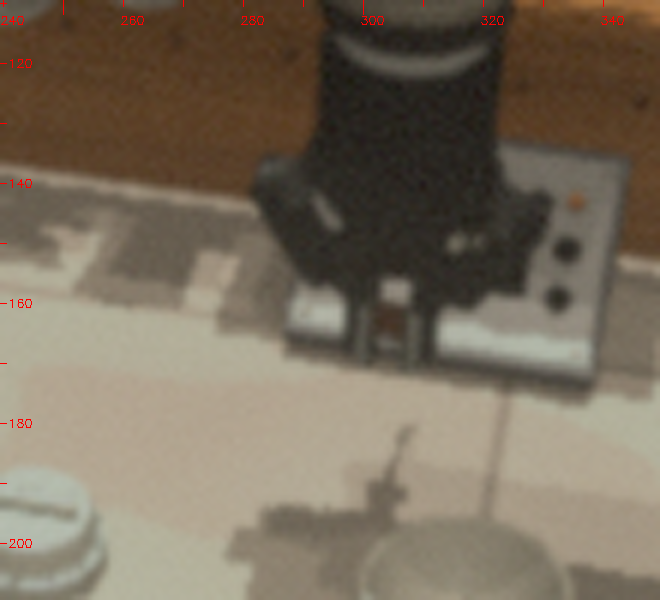

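View pics/t8c.png

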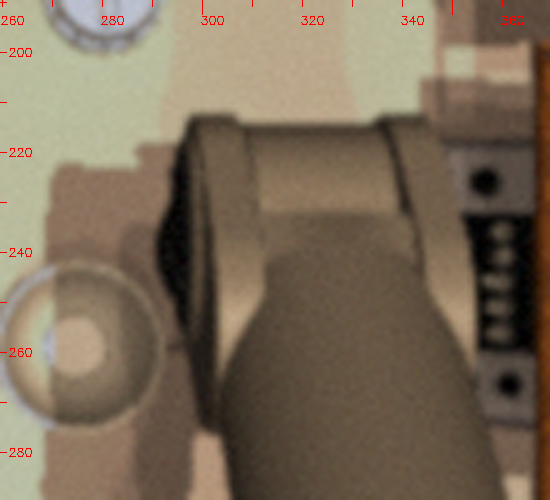

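```bash
python3 -m jog '[[[0,3,0],0,1],[[0,5,0],0,1],[[0,5.2,0],0,1],[[0,5.2,0],0,1]]' 100; for i in 1 2 3 4; do :; done; python3 -m jog '[[[0,0.4,0],0,1],[[0,0.4,0],0,1]]'; python3 -m jog '[[[0,0.2,0],0,1],[[0,0.2,0],0,1]]'
```

```text
clock: 9.82
tcp_pos: [0.4326, -0.1518, 0.2404]
orientation: [-1.194, 1.23, -1.233]
contact_force: [-0.9, 0.4, -0.8]
grip_width: 0.0137
clock: 10.07
tcp_pos: [0.4321, -0.1519, 0.2357]
orientation: [-1.194, 1.232, -1.233]
contact_force: [-0.2, 0.4, -0.4]
grip_width: 0.0138
clock: 10.32
tcp_pos: [0.432, -0.1518, 0.2334]
orientation: [-1.194, 1.232, -1.232]
contact_force: [-1.1, 0.1, -0.9]
grip_width: 0.014
```

```bash
python3 -m jog '[[[0,0.2,0],0,1],[[0,0.2,0],0,1]]'
```

```text
clock: 10.58
tcp_pos: [0.432, -0.1518, 0.2312]
orientation: [-1.195, 1.232, -1.232]
contact_force: [0.1, -0.0, -0.4]
grip_width: 0.0135
```

```bash
python3 -m jog '[[[0,0.2,0],0,1],[[0,0.2,0],0,1]]'; python3 -m jog '[[[0,0.15,0],0,1],[[0,0.15,0],0,1]]'
```

```text
clock: 10.82
tcp_pos: [0.4321, -0.1516, 0.2295]
orientation: [-1.194, 1.232, -1.232]
contact_force: [-1.2, 1.7, 4.5]
grip_width: 0.0138
clock: 11.08
tcp_pos: [0.4323, -0.1513, 0.2284]
orientation: [-1.194, 1.231, -1.232]
contact_force: [-1.9, 2.3, 8.3]
grip_width: 0.0138
```

```bash
sed -i 's/^TX,TY=.*/TX,TY=.0945,.230/' h.py; python3 -m jog '[[[0,-2,0],0,1],[[0,-5,0],0,1],[[0,-7,0],0,1],[[0,-7,0],0,1]]' 100; python3 -c "
from h import *
swgo(4,-17,25); swgo(4,-17,8)"
```

```text
clock: 11.58
tcp_pos: [0.4324, -0.1521, 0.2989]
orientation: [-1.193, 1.23, -1.235]
contact_force: [0.3, 0.3, -0.8]
grip_width: 0.0138
tip target [ 0.406  -0.3012  0.0637]
t 11.57 tcp [ 0.4324 -0.1521  0.2989] xang -91.8 ydn [ 0.003 -0.001 -1.   ] grip 0.0138 F [ 0.3  0.3 -0.8]
shift cm [ 5.54  0.52 -2.2 ] twist -0.004
tip target [ 0.4058 -0.311   0.0498]
t 11.57 tcp [ 0.4324 -0.1521  0.2989] xang -91.8 ydn [ 0.003 -0.001 -1.   ] grip 0.0138 F [ 0.3  0.3 -0.8]
shift cm [ 6.52  1.91 -2.2 ] twist -0.004
```

```bash
python3 -m jog '[[[2,0,-1],0,1],[[4,0.2,-2],0,1],[[5.5,0.5,-2.2],0,1],[[5.5,0.5,-2.2],0,1],[[5.5,0.5,-2.2],0,1]]' 100; for n in side top wrist; do python3 snap.py $n ${n}9;done; python3 -c "
from h import *
swgo(4,-17,25); swgo(4,-17,8)
f=pickle.load(open('side9.pkl','rb'));crop(f,270,110,100,80,6,'pics/s9c.png')
f=pickle.load(open('top9.pkl','rb'));crop(f,280,190,110,100,5,'pics/t9c.png')
f=pickle.load(open('wrist9.pkl','rb'));crop(f,180,200,160,184,3,'pics/w9c.png')"
```

```text
clock: 12.2
tcp_pos: [0.4087, -0.2055, 0.2926]
orientation: [-1.194, 1.232, -1.231]
contact_force: [0.8, 0.0, -1.0]
grip_width: 0.0135
tip target [ 0.406  -0.3012  0.0637]
t 12.35 tcp [ 0.4087 -0.2054  0.2929] xang -91.7 ydn [ 0.  0. -1.] grip 0.0133 F [-0.   0.7 -1.6]
shift cm [ 0.14 -0.08  0.  ] twist -0.002
tip target [ 0.4058 -0.311   0.0498]
t 12.35 tcp [ 0.4087 -0.2054  0.2929] xang -91.7 ydn [ 0.  0. -1.] grip 0.0133 F [-0.   0.7 -1.6]
shift cm [1.12 1.31 0.  ] twist -0.002
```

View pics/s9c.png

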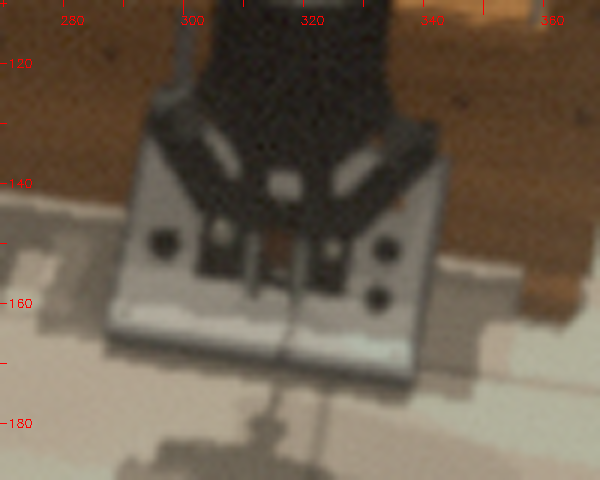

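View pics/t9c.png

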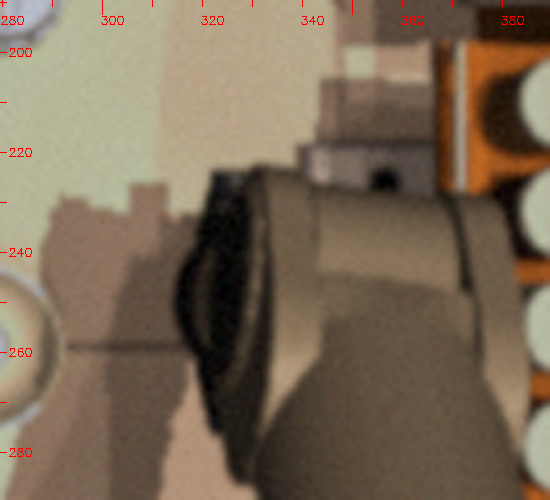

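View pics/w9c.png

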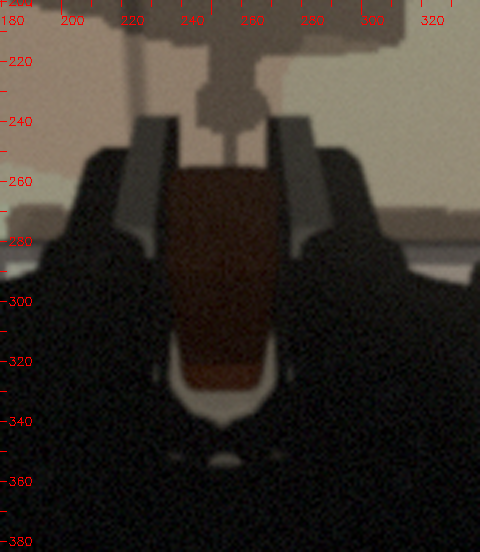

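```bash
python3 -c "
from h import *
f=pickle.load(open('top9.pkl','rb'))
for z in(.3,.35,.4,.45,.5): print(z,proj(f,[.4087,-.2055,z])[0].round(0),[atz(f,u,235,z)[1].round(3) for u in(318,330,352,372,381)])
"
```

```text
0.3 [335. 250.] [np.float64(-0.169), np.float64(-0.196), np.float64(-0.244), np.float64(-0.289), np.float64(-0.309)]
0.35 [340. 250.] [np.float64(-0.161), np.float64(-0.186), np.float64(-0.232), np.float64(-0.274), np.float64(-0.293)]
0.4 [345. 250.] [np.float64(-0.152), np.float64(-0.176), np.float64(-0.219), np.float64(-0.259), np.float64(-0.277)]
0.45 [352. 250.] [np.float64(-0.144), np.float64(-0.166), np.float64(-0.207), np.float64(-0.244), np.float64(-0.261)]
0.5 [359. 250.] [np.float64(-0.135), np.float64(-0.156), np.float64(-0.194), np.float64(-0.229), np.float64(-0.245)]
```

View pics/side9.png

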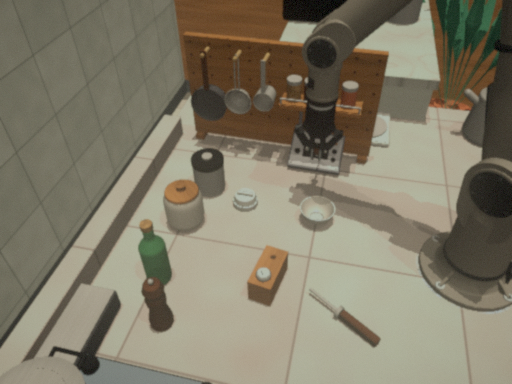

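```bash
python3 -m jog '[[[1.1,0.6,0],0,1],[[1.1,1.3,0],0,1],[[1.1,1.3,0],0,1]]' 100;python3 -m jog '[[[0.41,-0.29,0],0,1],[[0.82,-0.57,0],0,1],[[1.15,-0.8,0],0,1],[[1.56,-1.09,0],0,1],[[1.56,-1.09,0],0,1]]' 100; python3 -c "
from h import *
swgo(4,2,8)"
```

```text
clock: 12.72
tcp_pos: [0.4076, -0.2171, 0.2791]
orientation: [-1.195, 1.234, -1.231]
contact_force: [0.2, 0.3, -0.5]
grip_width: 0.0136
clock: 13.35
tcp_pos: [0.4075, -0.2314, 0.2905]
orientation: [-1.193, 1.233, -1.229]
contact_force: [1.2, 6.5, -3.8]
grip_width: 0.0135
tip target [ 0.4053 -0.3265  0.0607]
t 13.35 tcp [ 0.4075 -0.2314  0.2905] xang -91.73 ydn [-0.001  0.003 -1.   ] grip 0.0135 F [ 1.2  6.5 -3.8]
shift cm [ 0.07 -0.02  0.05] twist -0.002
```

```bash
python3 -m jog '[[[-0.8,0.57,0],0,1],[[-1.56,1.09,0],0,1],[[-1.56,1.09,0.7],0,1],[[-1.56,1.09,1.4],0,1],[[-1.15,0.8,1.4],0,1],[[-0.74,0.52,1.4],0,1],[[-0.41,0.29,1.4],0,1],[[-0.04,0.03,1.4],0,1],[[-0.04,0.03,1.4],0,1]]' 100;  python3 -c "
from h import *
swgo(3,2,8)"
```

```text
clock: 14.48
tcp_pos: [0.4213, -0.2317, 0.2902]
orientation: [-1.193, 1.233, -1.23]
contact_force: [1.5, 5.9, -3.5]
grip_width: 0.0138
tip target [ 0.4193 -0.3269  0.0607]
t 14.47 tcp [ 0.4213 -0.2317  0.2902] xang -91.75 ydn [-0.001  0.002 -1.   ] grip 0.0138 F [ 1.5  5.9 -3.5]
shift cm [ 0.08 -0.05  0.07] twist -0.003
```

Same stop force at lever 3. Now lever 1 (28 mm further left).

```bash
python3 -m jog '[[[-0.8,0.57,0],0,1],[[-1.56,1.09,0],0,1],[[-1.56,1.09,1.4],0,1],[[-1.56,1.09,2.85],0,1],[[-1.15,0.8,2.85],0,1],[[-0.74,0.52,2.85],0,1],[[-0.41,0.29,2.85],0,1],[[-0.04,0.03,2.85],0,1],[[-0.04,0.03,2.85],0,1]]' 100;  python3 -c "
from h import *
swgo(1,2,8)"
```

```text
clock: 15.6
tcp_pos: [0.4496, -0.2323, 0.2899]
orientation: [-1.194, 1.234, -1.23]
contact_force: [0.7, 4.5, -3.5]
grip_width: 0.0136
tip target [ 0.4473 -0.3277  0.0607]
t 15.6 tcp [ 0.4496 -0.2323  0.2899] xang -91.77 ydn [-0.001  0.002 -1.   ] grip 0.0136 F [ 0.7  4.5 -3.5]
shift cm [ 0.09 -0.08  0.04] twist -0.003
```

```bash
python3 -m jog '[[[-0.4,0.3,0],0,1],[[-1,-0.6,0],0,1],[[-1.67,-1.5,0],0,1],[[-0.9,-2.1,-0.7],0,1],[[0,-2.66,-1.4],0,1],[[0,-2.66,-1.4],0,1],[[0.6,-1.8,-1.4],0,1],[[1.25,-0.86,-1.4],0,1],[[1.25,-0.86,-1.4],0,1]]' 100;  python3 -c "
from h import *
swgo(2,17,8)"
```

```text
clock: 16.73
tcp_pos: [0.4351, -0.2457, 0.2974]
orientation: [-1.195, 1.235, -1.231]
contact_force: [1.1, 0.2, -1.5]
grip_width: 0.0139
tip target [ 0.433  -0.3396  0.0693]
t 16.73 tcp [ 0.4351 -0.2457  0.2974] xang -91.82 ydn [-0.002  0.001 -1.   ] grip 0.0139 F [ 1.1  0.2 -1.5]
shift cm [-0.06 -0.19  0.05] twist -0.004
```

```bash
python3 -m jog '[[[-0.4,0.1,0],0,1],[[-0.8,0.4,0],0,1],[[-1.15,0.65,0],0,1],[[-1.47,0.88,0],0,1],[[-1.47,0.88,0],0,1]]' 100;  python3 -c "
from h import *
swgo(2,-1,8)"
```

```text
clock: 17.35
tcp_pos: [0.4362, -0.2302, 0.29]
orientation: [-1.195, 1.231, -1.232]
contact_force: [0.3, 0.4, 0.6]
grip_width: 0.0138
tip target [ 0.4334 -0.3249  0.059 ]
t 17.35 tcp [ 0.4362 -0.2302  0.29  ] xang -91.74 ydn [ 0.  0. -1.] grip 0.0138 F [0.3 0.4 0.6]
shift cm [ 0.02  0.1  -0.01] twist -0.002
```

```bash
python3 -m jog '[[[-0.16,0.11,0],0,1],[[-0.16,0.11,0],0,1]]' 100;python3 -m jog '[[[-0.16,0.11,0],0,1],[[-0.16,0.11,0],0,1]]' 100
```

```text
clock: 17.6
tcp_pos: [0.4361, -0.2292, 0.289]
orientation: [-1.194, 1.232, -1.233]
contact_force: [1.3, -1.3, 1.1]
grip_width: 0.0137
clock: 17.85
tcp_pos: [0.4362, -0.2282, 0.2881]
orientation: [-1.195, 1.231, -1.234]
contact_force: [0.2, -5.2, 2.7]
grip_width: 0.0139
```

```bash
python3 -m jog '[[[0.25,-0.17,0],0,1],[[-0.4,-1.1,0],0,1],[[-1,-2,0],0,1],[[-0.3,-2.5,-1.5],0,1],[[0.5,-3,-3],0,1],[[0.5,-3,-4.2],0,1],[[0.5,-3,-4.2],0,1],[[1.15,-2.1,-4.2],0,1],[[1.8,-1.2,-4.2],0,1],[[1.8,-1.2,-4.2],0,1]]' 100;  python3 -c "
from h import *
swgo(5,17,8)"
```

```text
clock: 19.1
tcp_pos: [0.3935, -0.2445, 0.2986]
orientation: [-1.194, 1.234, -1.231]
contact_force: [-0.7, 0.1, -1.0]
grip_width: 0.0139
tip target [ 0.391  -0.3384  0.0693]
t 19.1 tcp [ 0.3935 -0.2445  0.2986] xang -91.82 ydn [-0.002  0.001 -1.   ] grip 0.0139 F [-0.7  0.1 -1. ]
shift cm [-0.05 -0.07  0.02] twist -0.004
```

```bash
python3 -m jog '[[[-0.45,0.3,0],0,1],[[-0.9,0.6,0],0,1],[[-1.35,0.9,0],0,1],[[-1.8,1.2,0],0,1],[[-1.8,1.2,0],0,1]]' 100
```

```text
clock: 19.73
tcp_pos: [0.3944, -0.2265, 0.2882]
orientation: [-1.195, 1.231, -1.234]
contact_force: [-1.1, -2.0, 2.9]
grip_width: 0.0137
```

```bash
python3 -m jog '[[[-0.12,0.09,0],0,1],[[-0.12,0.09,0],0,1]]' 100; python3 -m jog '[[[0.25,-0.17,0],0,1],[[-0.4,-1.1,0],0,1],[[-1,-2,0],0,1],[[-4,-5,2],0,1],[[-8,-8,4],0,1],[[-10,-9,4],0,1],[[-10,-9,4],0,1]]' 100; for n in wrist top side; do python3 snap.py $n ${n}10; done; python3 -c "
from h import *
f=pickle.load(open('top10.pkl','rb'));crop(f,330,200,70,70,8,'pics/t10c.png')"
```

```text
clock: 19.98
tcp_pos: [0.3945, -0.2258, 0.2875]
orientation: [-1.194, 1.231, -1.235]
contact_force: [-0.9, -4.7, 4.6]
grip_width: 0.0136
clock: 20.85
tcp_pos: [0.4371, -0.1244, 0.3774]
orientation: [-1.196, 1.229, -1.23]
contact_force: [-0.2, -0.1, -0.5]
grip_width: 0.0137
```

View pics/wrist10.png

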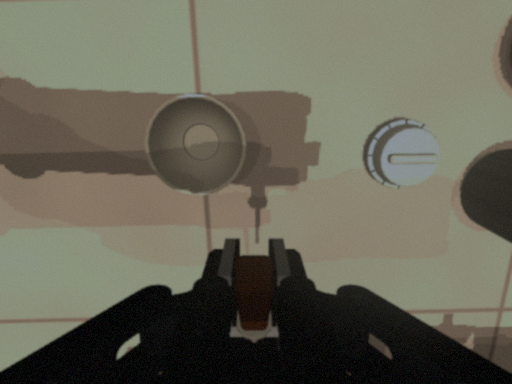

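View pics/t10c.png

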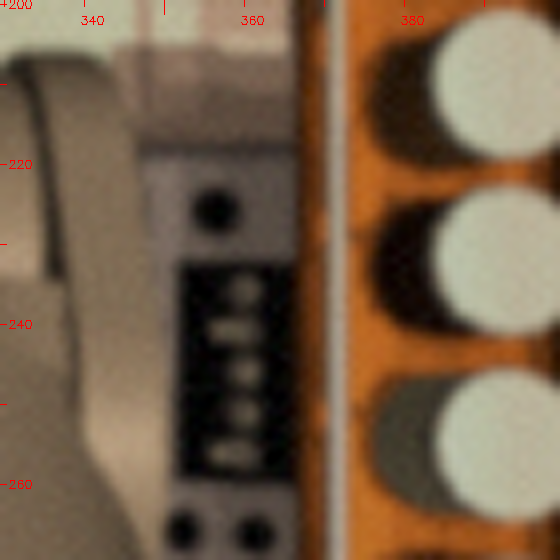

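```bash
python3 -m jog '[[[0,-5,-0.5],0,1],[[0,-10,-1],0,1],[[1,-14,-1.5],0,1],[[5,-18,-1.8],0,1],[[10,-19,-1.8],0,1],[[10.5,-19,-1.8],0,1],[[10.5,-19,-1.8],0,1]]' 100; python3 snap.py wrist wrist11; python3 -c "
from h import *
f=pickle.load(open('wrist11.pkl','rb'));crop(f,190,160,120,90,6,'pics/w11c.png')"
```

```text
clock: 21.88
tcp_pos: [0.4155, -0.2314, 0.5656]
orientation: [-1.194, 1.236, -1.231]
contact_force: [-0.5, 0.5, -0.9]
grip_width: 0.0138
```

View pics/w11c.png

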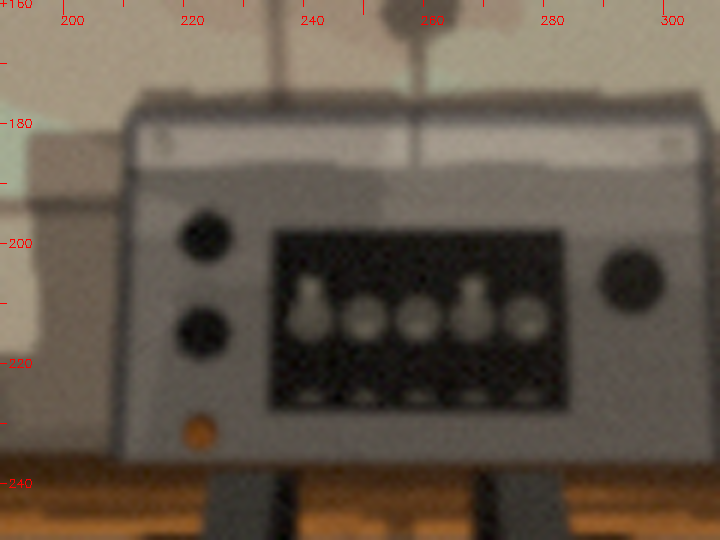

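```bash
python3 -c "
from h import *
a=np.radians(-99.3);u=np.array([np.cos(a),np.sin(a),0])
tipgo(np.array([.4637,.1172,.085])+.0025*u,-99.3)"
```

```text
t 21.93 tcp [ 0.4158 -0.2304  0.5657] xang -91.8 ydn [-0.002  0.002 -1.   ] grip 0.014 F [ 0.4  0.1 -1.4]
shift cm [-43.97  25.13   4.94] twist 0.131
```

```bash
python3 -m jog '[[[-5,0,0.5],0,1],[[-11,0,1],0,1],[[-17,2,2],0.05,1],[[-23,4,3],0.1,1],[[-29,7,4],0.13,1],[[-35,10,5],0.13,1],[[-40,13,5],0.13,1],[[-44,16,5],0.13,1],[[-44,20,5],0.13,1],[[-44,23,5],0.13,1]]' 100; python3 -m jog '[[[0,2,0],0,1],[[0,2.1,0],0,1],[[0,2.1,0],0,1]]' 100; for n in side top wrist; do python3 snap.py $n ${n}12;done;python3 -c "
from h import *
a=np.radians(-99.3);u=np.array([np.cos(a),np.sin(a),0])
tipgo(np.array([.4637,.1172,.085])+.0025*u,-99.3)
f=pickle.load(open('wrist12.pkl','rb'));crop(f,180,200,160,184,3,'pics/w12c.png')
f=pickle.load(open('side12.pkl','rb'));crop(f,210,190,110,120,5,'pics/s12c.png')
f=pickle.load(open('top12.pkl','rb'));crop(f,150,190,80,80,8,'pics/t12c.png')"
```

```text
clock: 23.18
tcp_pos: [0.478, 0.2092, 0.3349]
orientation: [-1.133, 1.326, -1.323]
contact_force: [-0.1, -0.6, -1.5]
grip_width: 0.0136
clock: 23.55
tcp_pos: [0.4799, 0.2081, 0.3169]
orientation: [-1.127, 1.326, -1.327]
contact_force: [0.3, 0.2, -0.4]
grip_width: 0.0136
t 23.7 tcp [0.4801 0.2079 0.3171] xang -99.25 ydn [ 0.002  0.001 -1.   ] grip 0.014 F [ 0.1 -0.5 -0.3]
shift cm [ 0.02  0.21 -0.15] twist 0.001
```

View pics/t12c.png

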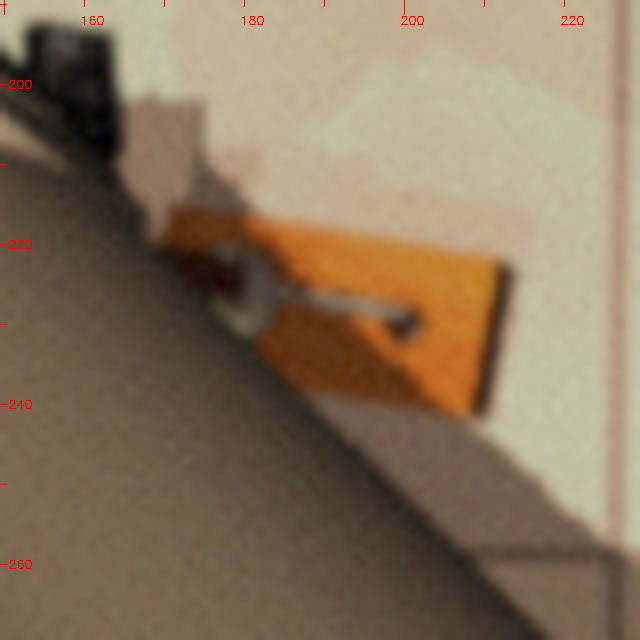

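View pics/s12c.png

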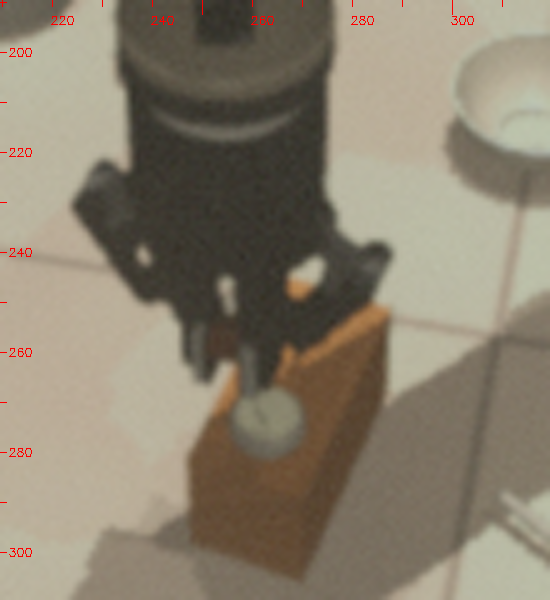

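View pics/w12c.png

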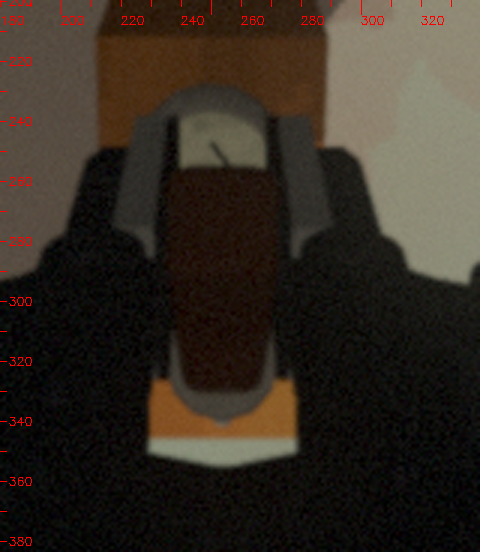

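```bash
python3 -c "
from h import *
f=pickle.load(open('top12.pkl','rb'))
print(proj(f,[[.4637,.1172,.066]]),atz(f,200.3,230,.066),atz(f,200.8,229,.087))
a=np.radians(-99.3);u=np.array([np.cos(a),np.sin(a),0])
print(proj(f,np.array([.4801,.2079,.3171])+.0945*u-[0,0,.23]))
"
```

```text
[[200.22672163 230.0208207 ]] [0.4637576  0.11699955 0.066     ] [0.4654563  0.11330724 0.087     ]
[[200.29722985 229.2297133 ]]
```

```bash
python3 -m jog '[[[0,0.8,-0.15],0,1],[[0,1.6,-0.15],0,1],[[0,2.2,-0.15],0,1],[[0,2.5,-0.15],0,1],[[0,2.5,-0.15],0,1]]' 30; python3 snap.py top top13;python3 -c "
from h import *
f=pickle.load(open('top13.pkl','rb'));crop(f,160,200,60,60,10,'pics/t13c.png')"
```

```text
clock: 24.32
tcp_pos: [0.4781, 0.208, 0.2906]
orientation: [-1.129, 1.327, -1.327]
contact_force: [-0.3, 0.4, 0.3]
grip_width: 0.0137
```

View pics/t13c.png

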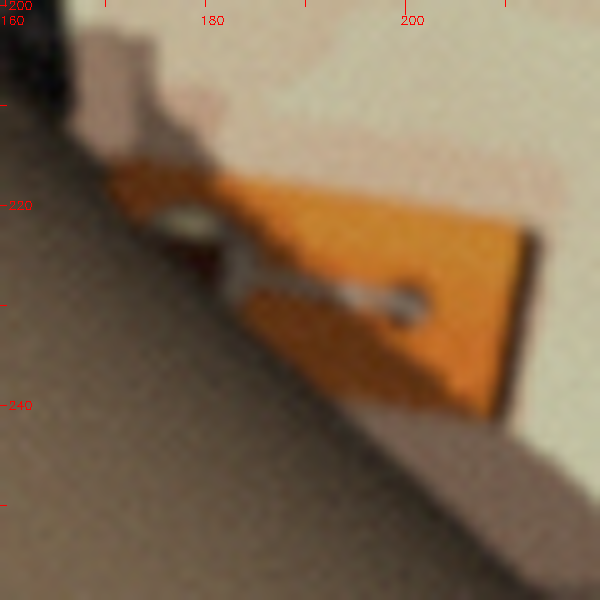

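```bash
python3 -m jog '[[[0.7,-0.65,0],0,1],[[1.39,-1.29,0],0,1],[[2.26,-1.91,0],0,1],[[3.19,-2.45,0],0,1],[[4.17,-2.91,0],0,1],[[5.18,-3.28,0],0,1],[[5.18,-3.28,0],0,1]]' 25; python3 snap.py side side14;python3 snap.py top top14;python3 -c "
from h import *
f=pickle.load(open('side14.pkl','rb'));crop(f,220,190,90,110,5,'pics/s14c.png')
f=pickle.load(open('top14.pkl','rb'));crop(f,160,200,60,60,10,'pics/t14c.png')"
```

```text
clock: 25.25
tcp_pos: [0.4699, 0.1558, 0.3239]
orientation: [-1.128, 1.327, -1.329]
contact_force: [0.1, -0.4, -1.0]
grip_width: 0.0138
```

View pics/s14c.png

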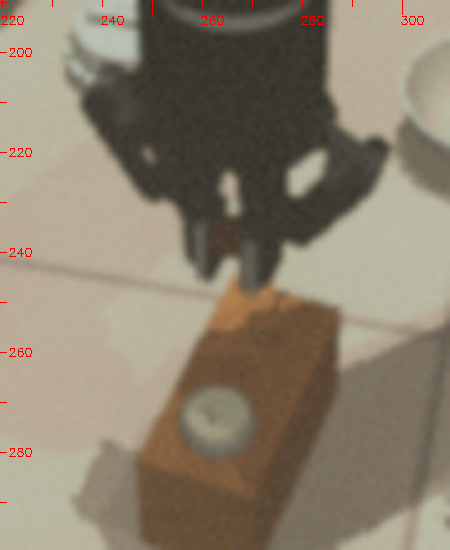

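View pics/t14c.png

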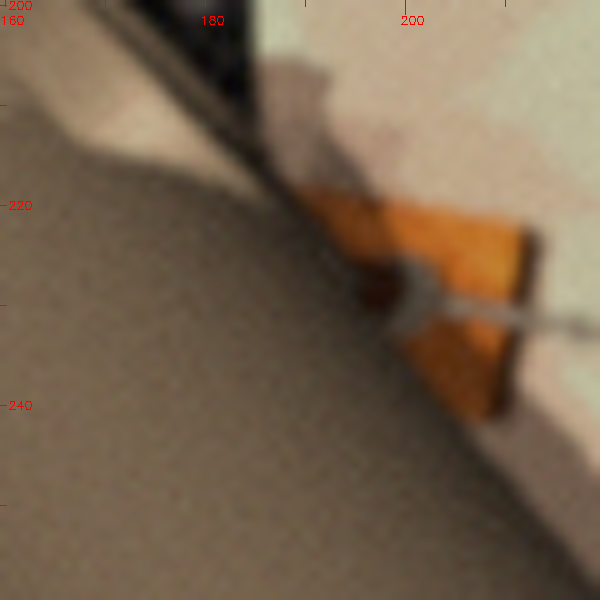

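```bash
python3 -c "
from h import *
T,S=fr['top'],fr['side']
print('mill',tri([(T,130,148),(S,153,285)]),atz(T,143,158,0),atz(S,161,323,.0),'oil',atz(T,181,142,0),atz(S,158,273,0))
a=np.radians(-99.3);u=np.array([np.cos(a),np.sin(a),0])
W=np.array([.4638,.117,0])
tipgo(W-.102*u+[0,0,.03],-99.3); tipgo(W-.102*u+[0,0,.12],-99.3)
print(W-.088*u)
"
```

```text
mill (array([0.67595435, 0.29875151, 0.13646117]), [array([0.1, 0.3]), array([-0.4, -0.1])]) [0.68031957 0.29873882 0.        ] [0.67842142 0.30463909 0.        ] oil [0.72988962 0.18726133 0.        ] [0.73865188 0.17735712 0.        ]
t 25.35 tcp [0.4699 0.1568 0.3237] xang -99.24 ydn [ 0.  0. -1.] grip 0.0137 F [-0.4  0.1 -0.8]
shift cm [-15.62   6.37   0.06] twist 0.001
t 25.35 tcp [0.4699 0.1568 0.3237] xang -99.24 ydn [ 0.  0. -1.] grip 0.0137 F [-0.4  0.1 -0.8]
shift cm [-15.62  -2.63   0.06] twist 0.001
[0.47802114 0.2038433  0.        ]
```

```bash
python3 -m jog '[[[0,-2.5,0],0,1],[[-5,-2.5,0],0,1],[[-10,-2.5,0],0,1],[[-15.6,-2.5,0],0,1],[[-15.6,0,0],0,1],[[-15.6,3,0],0,1],[[-15.6,6.3,0],0,1],[[-15.6,6.3,0],0,1]]' 60; python3 snap.py side side15;python3 snap.py top top15;python3 -c "
from h import *
f=pickle.load(open('side15.pkl','rb'));crop(f,190,190,120,120,5,'pics/s15c.png')
f=pickle.load(open('top15.pkl','rb'));crop(f,130,190,90,70,8,'pics/t15c.png')"
```

```text
clock: 26.35
tcp_pos: [0.4939, 0.3105, 0.2582]
orientation: [-1.135, 1.328, -1.326]
contact_force: [0.6, -0.1, -0.6]
grip_width: 0.0135
```

View pics/s15c.png

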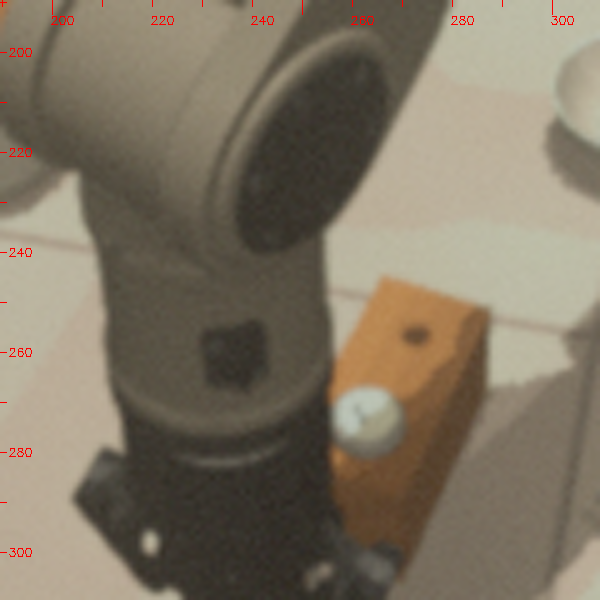

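View pics/t15c.png

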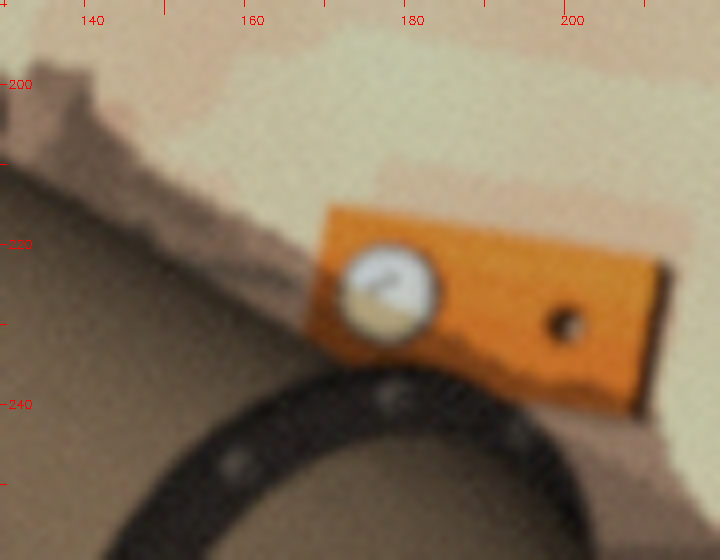

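```bash
python3 -m jog '[[[1.2,0,0],0,1],[[2,-0.5,0],0,1],[[2.7,-1.2,0],0,1],[[3.4,-1.8,0],0,1],[[4.3,-2.4,0],0,1],[[5.3,-2.9,0],0,1],[[6.3,-3.3,0],0,1],[[6.3,-3.3,0],0,1]]' 25; python3 snap.py side side16;python3 snap.py top top16;python3 snap.py wrist wrist16;python3 -c "
from h import *
f=pickle.load(open('side16.pkl','rb'));crop(f,200,190,120,120,5,'pics/s16c.png')
f=pickle.load(open('wrist16.pkl','rb'));crop(f,180,200,160,184,3,'pics/w16c.png')"
```

```text
clock: 27.45
tcp_pos: [0.4855, 0.25, 0.2965]
orientation: [-1.12, 1.326, -1.324]
contact_force: [2.0, 6.9, 0.2]
grip_width: 0.0138
```

View pics/s16c.png

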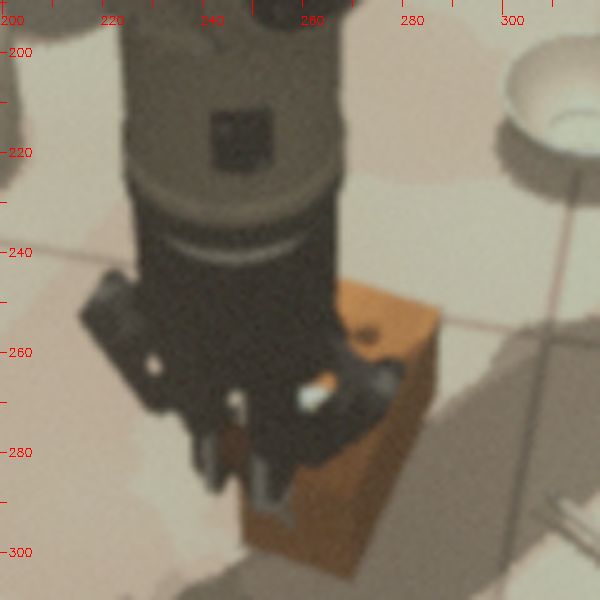

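View pics/w16c.png

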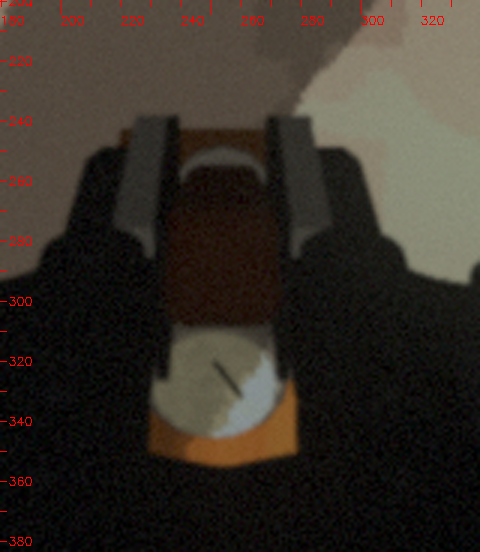

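```bash
python3 -m jog '[[[1.05,-0.5,0],0,1],[[2.1,-0.8,0],0,1],[[3.2,-0.95,0],0,1],[[4.3,-1,0],0,1],[[4.5,-1,0],0,1],[[4.5,-1,0],0,1]]' 25; python3 snap.py side side17;python3 snap.py wrist wrist17;python3 -c "
from h import *
go([.4,0,.3])
f=pickle.load(open('side17.pkl','rb'));crop(f,200,190,120,120,5,'pics/s17c.png')
f=pickle.load(open('wrist17.pkl','rb'));crop(f,180,200,160,184,3,'pics/w17c.png')"
```

```text
clock: 28.35
tcp_pos: [0.4782, 0.2064, 0.3063]
orientation: [-1.119, 1.326, -1.323]
contact_force: [0.7, 7.8, 1.1]
grip_width: 0.0136
t 28.45 tcp [0.4782 0.2065 0.3063] xang -99.18 ydn [ 0.006  0.007 -1.   ] grip 0.0137 F [0.5 8.5 0.2]
shift cm [21.64  0.44 -4.43] twist None
```

View pics/s17c.png

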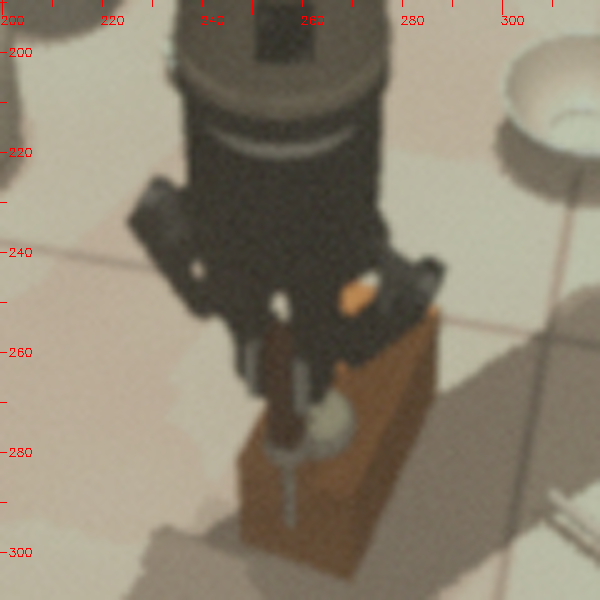

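View pics/w17c.png

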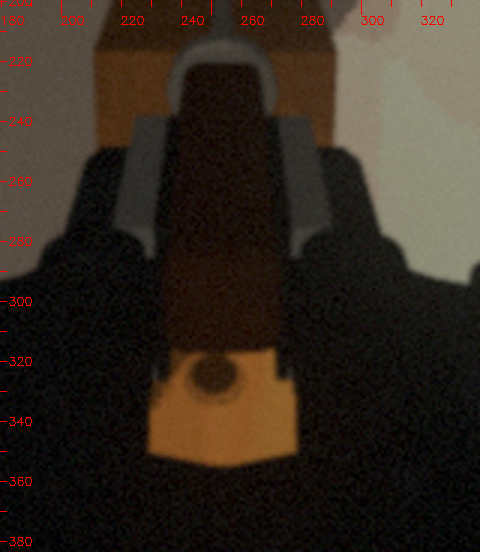

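```bash
python3 - <<'E'
from h import *
np.set_printoptions(precision=1,suppress=True)
from bench import get_obs
W=pickle.load(open("wrist17.pkl","rb"));S=pickle.load(open("side17.pkl","rb"))
o=get_obs();M=R.from_rotvec(o["orientation"]).as_matrix();tcp=o["tcp_pos"]
for gp,g in((.147,.0278),(.155,.02)):
  for th in(-5,0,5,10):
    b,ax,nx,ny=pickpts(tcp,M,np.radians(th),g,gp)
    print(gp,th,"rows: collar top",proj(W,[b-ax*.033-nx*.011,b-ax*.033-nx*.0075,b+ax*.041-nx*.0075,b+ax*.041+nx*.0075])[:,1],"side collar/tip",proj(S,[b-ax*.0365,b-ax*.1]).round(1).tolist())
E
```

```text
0.147 -5 rows: collar top [202.9 208.6 290.8 323.3] side collar/tip [[255.8, 280.8], [255.0, 299.7]]
0.147 0 rows: collar top [211.  216.7 287.  322.1] side collar/tip [[256.7, 278.9], [256.9, 296.0]]
0.147 5 rows: collar top [219.2 225.  283.2 320.4] side collar/tip [[257.7, 276.9], [258.8, 292.0]]
0.147 10 rows: collar top [227.6 233.4 279.5 318.5] side collar/tip [[258.7, 274.8], [260.6, 287.9]]
0.155 -5 rows: collar top [204.  209.6 292.  324.5] side collar/tip [[255.9, 280.7], [255.2, 299.6]]
0.155 0 rows: collar top [210.9 216.6 286.7 321.7] side collar/tip [[256.7, 279.0], [256.9, 296.0]]
0.155 5 rows: collar top [218.  223.7 281.2 318.5] side collar/tip [[257.6, 277.2], [258.7, 292.3]]
0.155 10 rows: collar top [225.3 231.1 275.7 314.8] side collar/tip [[258.5, 275.3], [260.4, 288.4]]
```

```bash
python3 -m jog '[[[-0.8,0,0],0,1],[[-0.8,-3,0],0,1],[[-0.8,-7,0],0,1],[[3,-7,0],0,1],[[6,-7,0],0,1],[[8.5,-7,0],0,1],[[8.5,-7,0],0,1]]' 60; python3 snap.py side side18;python3 snap.py wrist wrist18;python3 snap.py top top18;python3 -c "
from h import *
go([.4638,.117,.36],-99.3)
f=pickle.load(open('side18.pkl','rb'));crop(f,225,170,100,110,6,'pics/s18c.png')
f=pickle.load(open('wrist18.pkl','rb'));crop(f,180,150,150,184,3,'pics/w18c.png')"
```

```text
clock: 29.32
tcp_pos: [0.4636, 0.1178, 0.3738]
orientation: [-1.129, 1.329, -1.332]
contact_force: [-0.8, 0.4, -0.7]
grip_width: 0.0138
t 29.48 tcp [0.4639 0.1209 0.3741] xang -99.2 ydn [ 0.001  0.    -1.   ] grip 0.014 F [-1.4 -1.  -0.9]
shift cm [0.39 1.41 0.05] twist 0.002
```

View pics/s18c.png

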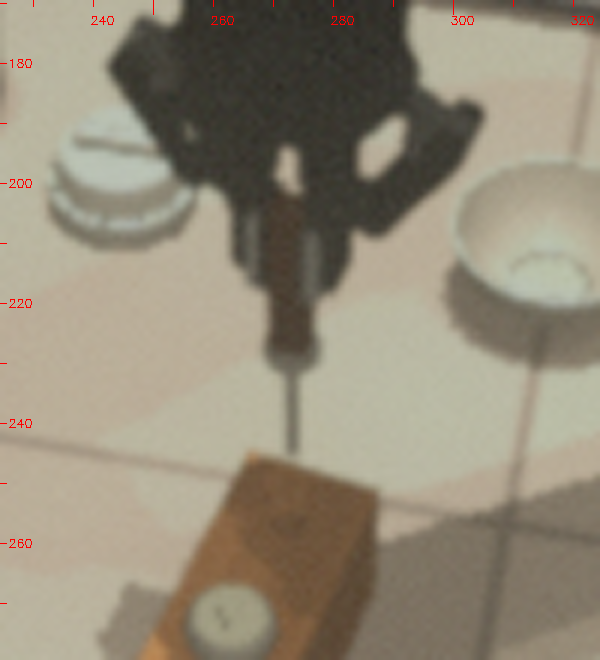

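View pics/w18c.png

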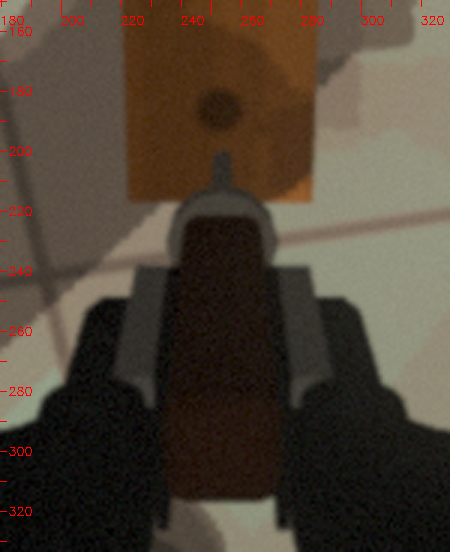

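```bash
python3 - <<'E'
from h import *
np.set_printoptions(precision=4,suppress=True)
W=pickle.load(open("wrist18.pkl","rb"));S=pickle.load(open("side18.pkl","rb"))
print("well px",proj(W,[.4638,.117,.066]),proj(S,[.4638,.117,.066]),"well from w",atz(W,249.3,186,.066),atz(S,271.5,256.5,.066))
print("tip",tri([(W,250.5,201),(S,272.3,244.5)]),atz(W,250.5,201,.101),atz(S,272.3,244.5,.101))
# shaft tip axis relative
E
```

```text
well px [[254.3254 187.6961]] [[272.2035 256.4316]] well from w [0.4597 0.1193 0.066 ] [0.4654 0.1176 0.066 ]
tip (array([0.4623, 0.1205, 0.1137]), [array([ 1.2, -0.8]), array([ 0.4, -0.1])]) [0.4606 0.1162 0.101 ] [0.4653 0.1104 0.101 ]
```

```bash
python3 -m jog '[[[-0.2,1,-0.1],0,1],[[-0.2,2.3,-0.1],0,1],[[-0.2,3.5,-0.1],0,1],[[-0.2,4.5,-0.1],0,1],[[-0.2,4.5,-0.1],0,1]]' 40; python3 snap.py side side19;python3 snap.py wrist wrist19;python3 -c "
from h import *
go([.4638,.117,.2812],-99.3)
f=pickle.load(open('side19.pkl','rb'));crop(f,225,180,100,110,6,'pics/s19c.png')
f=pickle.load(open('wrist19.pkl','rb'));crop(f,180,150,150,184,3,'pics/w19c.png')"
```

```text
clock: 30.1
tcp_pos: [0.463, 0.1223, 0.3277]
orientation: [-1.131, 1.328, -1.326]
contact_force: [-0.3, -0.5, -0.9]
grip_width: 0.0138
t 30.2 tcp [0.4634 0.1225 0.3287] xang -99.22 ydn [-0.  0. -1.] grip 0.0139 F [ 0.1 -0.7 -0.7]
shift cm [0.54 4.75 0.13] twist 0.001
```

View pics/s19c.png

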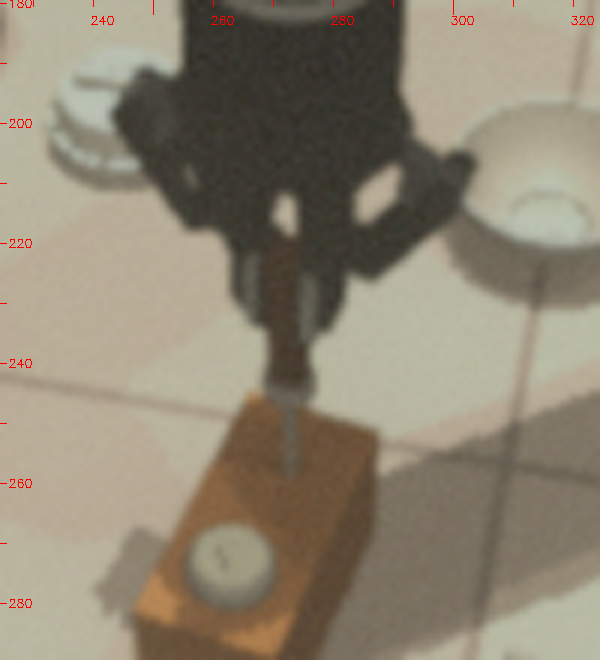

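View pics/w19c.png

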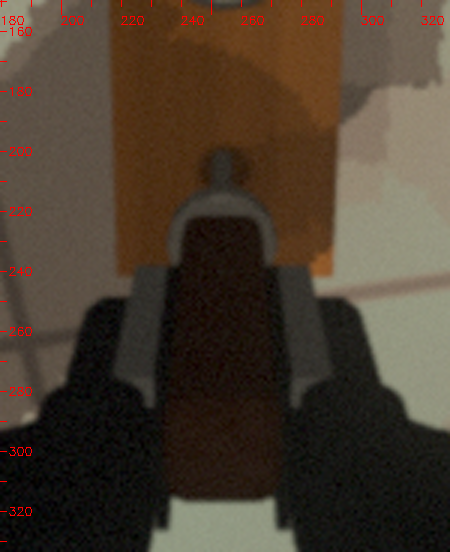

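```bash
python3 -m jog '[[[0.25,0,0],0,1],[[0.25,0.4,0],0,1],[[0.25,0.8,0],0,1],[[0.25,1.2,0],0,1],[[0.25,1.2,0],0,1]]' 30; python3 snap.py side side20;python3 -c "
from h import *
go([.4638,.117,.2812],-99.3)
f=pickle.load(open('side20.pkl','rb'));crop(f,225,180,100,110,6,'pics/s20c.png')"
```

```text
clock: 30.82
tcp_pos: [0.4627, 0.12, 0.3163]
orientation: [-1.13, 1.327, -1.326]
contact_force: [0.7, -1.0, -0.7]
grip_width: 0.0137
t 30.88 tcp [0.4628 0.12   0.3165] xang -99.22 ydn [-0.  0. -1.] grip 0.0136 F [ 0.2 -0.8 -0.8]
shift cm [0.28 3.53 0.14] twist 0.001
```

View pics/s20c.png

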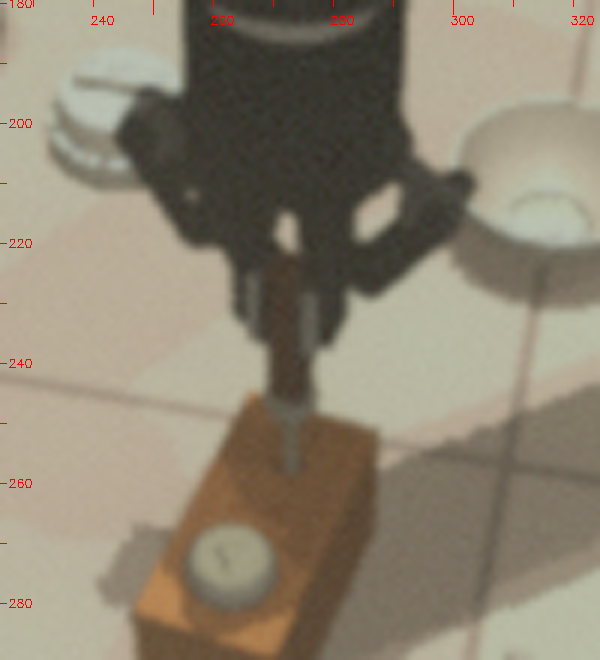

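```bash
python3 -m jog '[[[0.1,0.8,0.05],0,1],[[0.15,1.6,0.1],0,1],[[0.2,2.4,0.1],0,1],[[0.2,3,0.1],0,1],[[0.2,3,0.1],0,1]]' 20; python3 -m jog '[[[0,0.3,0],0,1],[[0,0.5,0],0,1],[[0,0.5,0],0,1]]' 20; python3 snap.py side side21;python3 -c "
from h import *
go([.4638,.117,.2812],-99.3)
f=pickle.load(open('side21.pkl','rb'));crop(f,225,180,100,110,6,'pics/s21c.png')"
```

```text
clock: 31.5
tcp_pos: [0.4634, 0.1179, 0.2861]
orientation: [-1.13, 1.327, -1.326]
contact_force: [0.0, -0.2, -0.9]
grip_width: 0.0135
clock: 31.88
tcp_pos: [0.4635, 0.1178, 0.2816]
orientation: [-1.129, 1.327, -1.327]
contact_force: [-0.2, 0.6, -0.5]
grip_width: 0.0135
t 31.93 tcp [0.4636 0.1178 0.2817] xang -99.23 ydn [ 0. -0. -1.] grip 0.0137 F [-0.1  0.4 -0.9]
shift cm [0.08 0.05 0.04] twist 0.001
```

View pics/s21c.png

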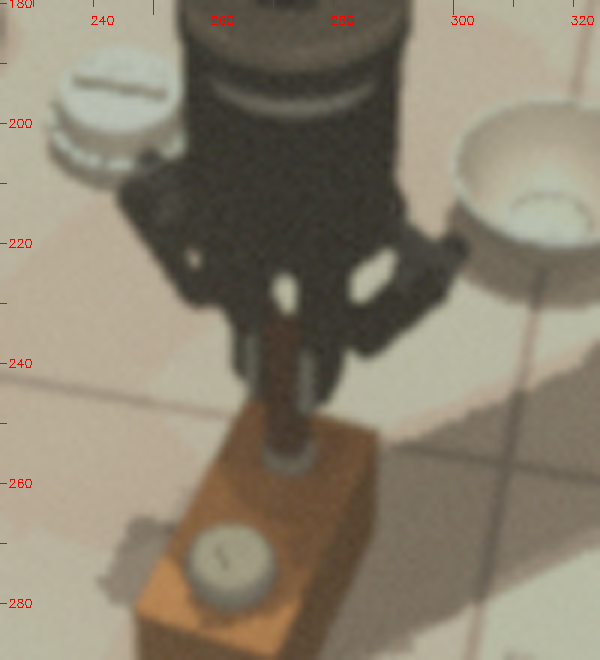

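```bash
python3 -m jog '[[[0,0.2,0],0,1],[[0,0.2,0],0,1]]' 20;python3 -m jog '[[[0,0,0],0,0.6],[[0,0,0],0,0.4],[[0,0,0],0,0.2],[[0,0,0],0,0],[[0,0,0],0,0]]' 20; python3 snap.py side side22;python3 -c "
from h import *
f=pickle.load(open('side22.pkl','rb'));crop(f,225,180,100,110,6,'pics/s22c.png')"
```

```text
clock: 32.17
tcp_pos: [0.4638, 0.118, 0.2803]
orientation: [-1.128, 1.326, -1.327]
contact_force: [-1.1, -1.9, 6.6]
grip_width: 0.0136
clock: 32.8
tcp_pos: [0.4636, 0.1178, 0.2797]
orientation: [-1.129, 1.327, -1.327]
contact_force: [-0.3, -0.6, 0.1]
grip_width: 0.0429
```

View pics/s22c.png

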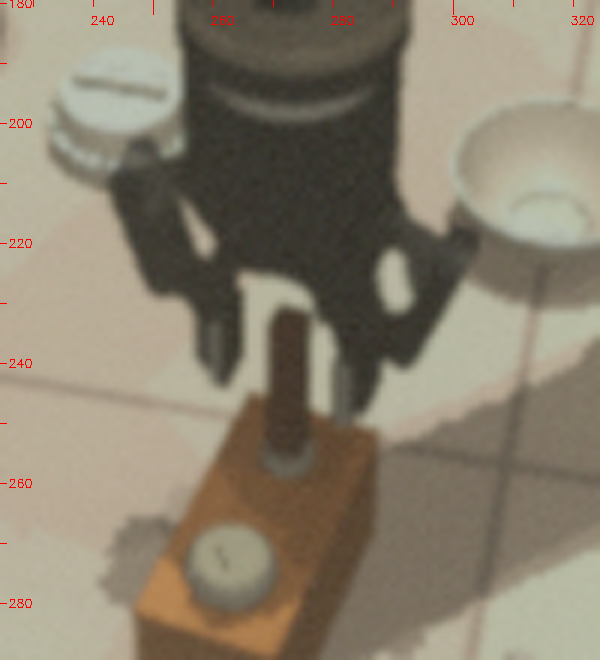

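```bash
python3 -m jog '[[[0,-3,0],0,0],[[0,-7,0],0,0],[[0,-12,0],0,0],[[-5,-14,0],0,0],[[-10,-14,0],0,0],[[-10,-14,0],0,0],[[-10,-14,0],0,0]]'; python3 snap.py side side23;python3 snap.py top top23;python3 -c "
from h import *
f=pickle.load(open('side23.pkl','rb'));crop(f,225,210,100,100,6,'pics/s23c.png');crop(f,290,130,60,45,12,'pics/s23p.png')
f=pickle.load(open('top23.pkl','rb'));crop(f,345,225,30,40,14,'pics/t23p.png');crop(f,155,205,70,75,7,'pics/t23c.png')"
```

```text
clock: 33.72
tcp_pos: [0.4794, 0.2161, 0.4192]
orientation: [-1.13, 1.327, -1.327]
contact_force: [-0.2, -0.9, -0.4]
grip_width: 0.0425
```

View pics/s23c.png

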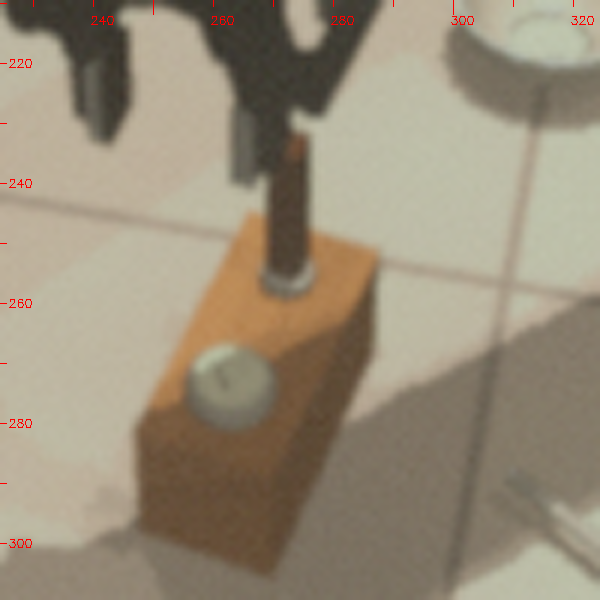

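View pics/t23p.png

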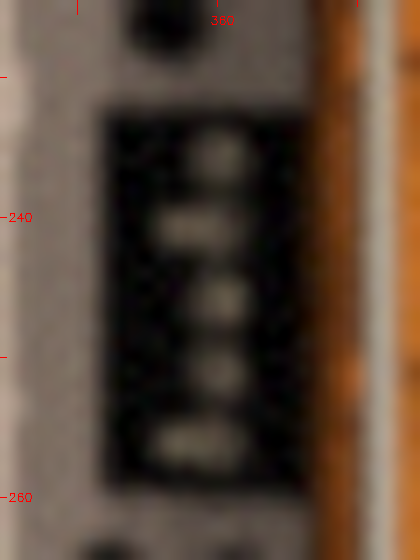

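View pics/s23p.png

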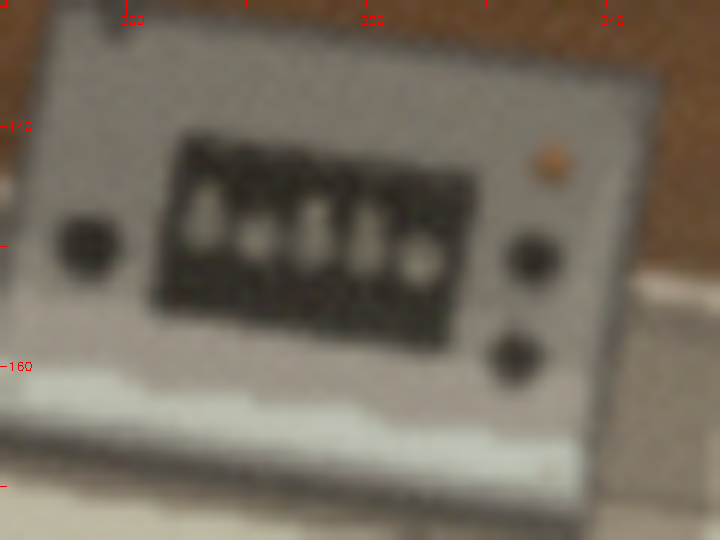

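View pics/side23.png

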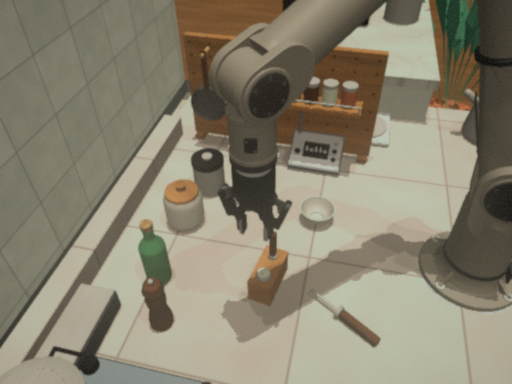

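```bash
python3 -c "
from bench import *
print(hand_in()); print(get_obs()['clock'])"
```

```text
the job is handed in; nothing more can be done
None
the job is handed in; nothing more can be done
```

The five levers stand on, off, on, on, off from the left. The pick is back in its own well with its collar on the block, and I handed the job in at about 34 s of the 72 s allowed. No verdict was reported.

**Levers:** I drew the smaller pick from the block and tilted it about 50° in the grip against the well's rim. I then reached under the shelf with the upright hand out in front and pushed each lever until the stop pushed back with roughly 5–7 N. The last top and side pictures show levers 1, 3 and 4 up the slope and 2 and 5 down. A wrist view after the pushes agrees. I felt no sign of the hand touching the controller, shelf or board.

**Pick:** My first try to straighten it in the well's mouth slipped out, with no harm done. I straightened it against the block's end face instead, lowered it in until it pushed back with 6.6 N, and released it. In the last side picture the handle and collar sit at the same pixels as at the start.

**Other observations:**
- The larger look-alike pick, which stood on its point at the start, was lying on the table by 3.6 s. I had felt no contact by then, and it is not one of the listed bystanders.
- The last side picture shows the canister, jar, oil, mill, bowl and thermometer where they were. The arm hid the timer in that view; earlier pictures showed it in place.
- My pose estimates disagreed at first: the side camera alone put the controller about 15 mm off the wrist view. The switch nuts seen by all three cameras settled it, and the lever contacts matched to within about 4 mm.

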